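# Dial down the dry-block heater and pull out its block with the screw-in lifter

## Robot

A 7-joint arm with a two-finger parallel gripper is mounted at the origin on the work surface. World frame = base frame: x ahead of the robot, y to its left, z up, the work surface at z = 0. Lengths are in mm, angles in rad, forces in N, time in s.
With the tool pointing down it reaches from about 425 to 825 mm from the base axis. Payload 3.6 kg.
Tool frame: the origin (TCP) lies at the very end of the fingers, on their centre line; the grasp point (between the pads) lies 19 mm behind it (robot.grip_point_offset is the z of the grasp point in the tool frame, in mm); z points along the fingers, y is the direction in which the jaws open and shut (so a half turn about z gives the same grasp; the last joint's range is limited). The gripper opens to 93 mm and grips with 3 to 60 N. Pads are 15 mm wide; open, the fingers measure 128 mm over their backs; the gripper's body (75 mm by 188 mm) begins 65 mm behind the grasp point.
Start: joints at [1.107, 0.615, -0.013, 1.423, 0.008, 1.103, -0.04], TCP at [275.573, -588.66, 218.64] pointing down, gripper open.
Joint ranges: [-3.12, 3.12], [-0.3, 2.06], [-1.34, 1.32], [0.26, 2.42], [-1.36, 4.5], [0.01, 1.98], [-2.84, 2.84]. Speed limits (rad/s): [2.79, 2.79, 3.14, 3.14, 3.14, 3.14, 3.14].

## Interface

Orientations are given as a unit quaternion [w, x, y, z].
In Python, from cell import robot, cams gives the robot as it stands. The module is installed in compiled form; this text tells all that it offers.
- The arm moves only by the shell command python3 -m creep 'ROWS' [FORCE]. ROWS is JSON, a list of rows, each an object with "turn": the turn, a rotation vector about the tool's x, y, z in rad, a list of three; "slide": the shift along the tool's x, y, z in m, a list of three; "jaw": the gripper command: -1 is fully open, 1 is shut, values between are in proportion. In form: [{"turn": [rx, ry, rz], "slide": [tx, ty, tz], "jaw": jaw}, ...]. A call has 1 to 12 rows; each row is the pose to reach, as a shift and turn from the pose commanded when the call began, along the tool's axes at that moment; what a row does not reach only later rows make up. A row lasts 1/10 s, in which the tool goes at most 50 mm and 8.59 degrees, less where a joint would pass 70% of its speed; a pose out of reach is approached as far as the arm can. A call with a gripper value outside its range is refused whole. The fingers move at their own pace and stop on an object; FORCE is the grip in N (left out, the last holds). Time passes only in rows, so rows that repeat a pose let the fingers close. It gives the time, the measured TCP pose, the force and the opening at its end, in the units of the state.
- robot.sense(): the state, without advancing time (a new reading comes with each control period).
- cams.camera(name): name is "scene" or "top" or "wrist"; returns a dict with "image" (384x512x3 uint8, red, green, blue), "fx", "fy", "cx", "cy" (pixels), "cam_to_world" (4x4, takes a point from camera to world coordinates); the wrist camera has in their place "mount" (4x4, takes a point from camera to tool coordinates, whose origin is the TCP and whose axes are the flange's). Camera axes: x right, y down, z forward; pixel columns grow to the right and rows downward; lengths in mm; the calibration is good to about 2 mm. A picture is of the moment at which its call begins: read the wrist's pose just before it. There is no depth.
- robot.close_job(): hands the job in, once; it reports no verdict.
The state is a dict: "t": time; "joint_positions": joint angles; "dq": joint speeds; "tau": joint torques, N m; "position": TCP position; "eef_rot": TCP orientation; "wrist_force": force on the tool from outside, world axes, zero at the start; "wrist_torque": the same for the moment, N m; "gripper_width": finger opening in mm.
Only numpy, scipy, OpenCV 4.12 (cv2) and the standard library are available. Lean on these libraries where they do the work, as an engineer would, in place of code of your own. Each camera call takes 0.05 s, during which the arm holds its last target.

## Task

Switch the heater off by turning its dial fully anticlockwise. Then take the T-handled block lifter from the tool stand, stand it in the tapped hole of the heating block and let go; take its bar afresh (as often as the turning needs) and screw it clockwise until its shoulder meets the block. Pull the block straight up out of its well, set it down, always level, on the middle of the finned cooling rest with the lifter left screwed in, and let go; leave everything else where it stands.

Things in the scene. Friction and masses are not known exactly. Their poses are not given: they have to be found in the camera images.
- dial (a joint): the heater's temperature dial: 0 is off, its anticlockwise end stop; grows clockwise seen from above, in rad, to 4.7. It stays where it is left (friction about 0.05 N m)
- dial_grip (a point): point on the dial's vertical axis at the height to grip, 37 mm above the heater's top. The dial is a round disc 52 mm across with a straight upright grip bar 49 mm long, 14 mm thick and 32 mm tall over it (its top 44 mm above the heater's); x runs along the bar and turns with it, z up
- heater: dry-block heater, a white case 150 x 220 x 86 mm (x, y, z), fixed. Origin: centre of its underside, on the table. Its square-cornered well, 69 x 91 mm, is centred at y = +45 mm, its floor 40 mm above the table, 46 mm below the case's top; the dial's axis is at y = -65 mm
- block: aluminium heating block, 66 x 88 x 55 mm (x, y, z), about 0.65 kg, loose in the heater's well with 1.5 mm play each side; it stands 9 mm proud of the case, with ten small tube holes and a tapped hole in the middle. Origin: centre of its underside
- block_mouth (a point): centre of the tapped hole, in the block's top face; axes as the block's, z up. Hole 31 mm across, narrowing to 21.8 mm below the thread, 50 mm deep. Right-handed two-start thread of 18 mm lead: clockwise from above goes in, 18 mm per turn. The two ridges start 13 mm down, at 60 and 240 deg anticlockwise from this x axis seen from above, and run clockwise and down
- lifter_bar (a point): centre of the T-bar of the block lifter, a loose plain steel tool 131 mm long, about 0.2 kg. Bar 76 mm long, 14 x 14 mm in section, on a shank 14 mm thick; 75 mm below the bar's centre is the underside of a shoulder disc 40 mm across, 7 mm thick, and below that the threaded end. x runs along the bar, z up along the shank
- lifter_teeth (a point): middle of the lifter's two thread teeth, on its axis 27 mm below the shoulder's underside; x as the bar's. The threaded end is 49 mm long: plain boss 29 mm across and 12 mm long, core 20.4 mm with tapered nose, two teeth to +x and -x, 28.4 mm across. Stood in the hole it rests on the ridges and stays when let go, shoulder 7 to 16 mm up; 150 to 315 deg clockwise screws it home: 175 deg if the bar starts at -80 (or 100) deg from block_mouth's x
- lifter: the same lifter; origin at the centre of the underside of its shoulder disc (on the shank's axis, 75 mm below the bar's centre); z up along the shank, x as the bar's. Screwed home, this lies on block_mouth
- stand: grey tool stand, 210 x 70 x 58 mm (x, y, z), fixed. Origin: centre of its underside. Two holes 33 mm across and 50 mm deep at x = +55 and -55 mm hold the lifter (on its shoulder) and a socket driver, either way round
- rest_top (a point): centre of the top face of the cooling rest, a fixed low finned aluminium plate 190 x 160 x 12 mm (x, y, z); its top is 12 mm above the table
- tip_box_mid (a point): bystander: clear pipette-tip box, 86 x 128 x 62 mm, blue tip plate on top; point half-way up, on its middle
- trough_mid (a point): bystander: open white reagent trough with six channels, 86 x 128 x 58 mm; point half-way up, on its middle
- tube_rack_mid (a point): bystander: blue tube rack with capped tubes, 60 x 110 x 46 mm; point half-way up, on its middle
- reagent_mid (a point): bystander: wide reagent jar, 68 mm across, 130 mm tall; point half-way up, on its middle
- flask_mid (a point): bystander: small amber bottle, 52 mm across, 110 mm tall; point half-way up, on its middle
- driver_mid (a point): bystander: T-handled socket driver standing in the stand's other hole, 114 mm long: black bar 66 x 20 x 20 mm on a thin 10 mm shank, no shoulder disc; its bar stands about 21 mm lower; point half-way up, on its middle
There are look-alikes about, which are no part of the job. Leave any green, purple or red look-alike of the lifter alone.

How it is judged:
By the outcome, as a careful person would: the job done as asked, in the order asked, and still so for the second after the job is handed in, with the robot touching nothing.
It also fails if it takes over 72 s, if anything falls off the work surface, if the arm or the gripper's body presses on something with over 40 N, if the wrist force passes 120 N, or if a joint passes its speed limit or range.

## Working session

There is one attempt and no reset: what is moved stays moved. The work goes in short steps, Python scripts to look and compute and a shell command to move; the robot and the scene stay as the last step left them, time stands still between calls to the robot, and variables do not carry over. Pictures are saved under pics/ and viewed, and the job is handed in when it is done.

```bash
mkdir -p pics; ls; python3 - <<'E'
from cell import robot,cams
import cv2,numpy as np
s=robot.sense();print({k:np.round(v,3).tolist() for k,v in s.items()})
print(robot.grip_point_offset)
for n in ["scene","top","wrist"]:
    c=cams.camera(n);cv2.imwrite(f"pics/{n}0.png",c["image"][:,:,::-1])
    print(n,{k:np.round(v,4).tolist() for k,v in c.items() if k!="image"})
E
```

```text
pics
{'t': 0.0, 'joint_positions': [1.107, 0.616, -0.013, 1.425, 0.008, 1.103, -0.04], 'dq': [0.0, 0.0, 0.001, 0.001, -0.001, -0.001, 0.001], 'tau': [-0.0, -45.894, 0.209, -16.575, -0.061, 0.02, 0.0], 'position': [275.219, -588.003, 217.497], 'eef_rot': [-0.001, 0.976, 0.217, -0.0], 'wrist_force': [1.187, 0.049, 1.049], 'wrist_torque': [-0.056, 0.015, 0.003], 'gripper_width': 92.784}
-18.8
scene {'fx': 422.3553, 'fy': 422.3553, 'cx': 249.5113, 'cy': 189.3744, 'cam_to_world': [[-0.4176, 0.5065, -0.7544, 1470.7293], [0.9085, 0.2161, -0.3578, 463.0332], [-0.0182, -0.8347, -0.5504, 799.1969], [0.0, 0.0, 0.0, 1.0]]}
top {'fx': 384.0287, 'fy': 384.0287, 'cx': 256.2031, 'cy': 191.4903, 'cam_to_world': [[-0.0116, -0.9801, 0.1979, 340.1733], [-0.9999, 0.0118, -0.0, 17.1177], [-0.0023, -0.1979, -0.9802, 1117.8262], [0.0, 0.0, 0.0, 1.0]]}
wrist {'fx': 274.2914, 'fy': 274.2914, 'cx': 256.4247, 'cy': 192.0683, 'mount': [[0.0003, -0.9668, -0.2556, 71.612], [1.0, 0.0003, 0.0003, -1.3567], [-0.0002, -0.2556, 0.9668, -165.0765], [0.0, 0.0, 0.0, 1.0]]}
```

View pics/scene0.png

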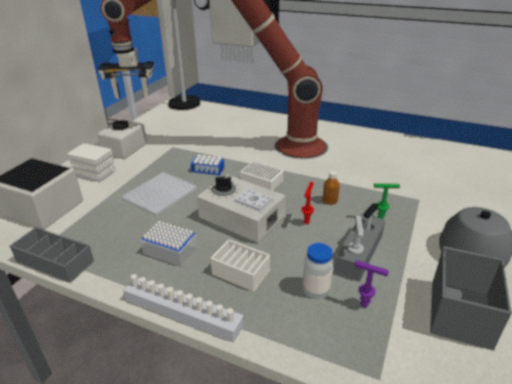

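View pics/top0.png

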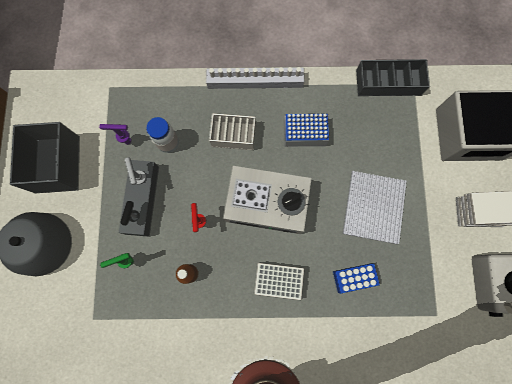

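View pics/wrist0.png

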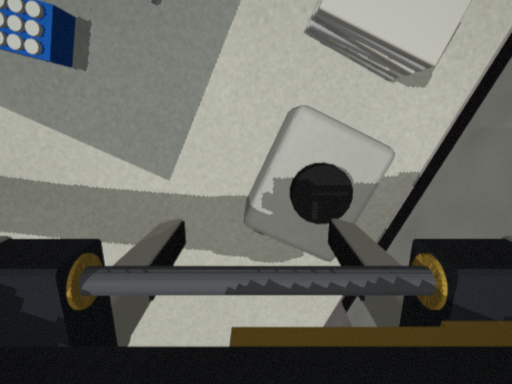

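The top view shows the heater near (268,198), its dial at (291,201), the block at (251,195), the stand at (138,200) holding the steel lifter at (134,172), and the rest at (375,207). I'll enlarge these next.

```bash
cat > h.py <<'E'
from cell import robot,cams
import cv2,numpy as np
from scipy.spatial.transform import Rotation as R
def tool(s=None):
    s=s or robot.sense()
    q=s["eef_rot"];T=np.eye(4);T[:3,:3]=R.from_quat([q[1],q[2],q[3],q[0]]).as_matrix();T[:3,3]=s["position"];return T
def snap(n,tag):
    T=tool() if n=="wrist" else None
    c=cams.camera(n);M=T@c["mount"] if n=="wrist" else c["cam_to_world"]
    K=np.array([c["fx"],c["fy"],c["cx"],c["cy"]])
    cv2.imwrite(f"pics/{tag}.png",c["image"][:,:,::-1]);np.savez(f"pics/{tag}.npz",M=M,K=K)
def ld(tag):
    d=np.load(f"pics/{tag}.npz");return d["M"],d["K"]
def ray(tag,u,v):
    M,K=ld(tag);d=M[:3,:3]@np.array([(u-K[2])/K[0],(v-K[3])/K[1],1]);return M[:3,3],d/np.linalg.norm(d)
def atz(tag,u,v,z):
    o,d=ray(tag,u,v);return o+d*(z-o[2])/d[2]
def tri(*obs):
    A=np.zeros((3,3));b=np.zeros(3)
    for t,u,v in obs:
        o,d=ray(t,u,v);P=np.eye(3)-np.outer(d,d);A+=P;b+=P@o
    p=np.linalg.solve(A,b)
    res=[np.linalg.norm((np.eye(3)-np.outer(ray(*x)[1],ray(*x)[1]))@(p-ray(*x)[0])) for x in obs]
    return p.round(1),np.round(res,1)
def proj(tag,p):
    M,K=ld(tag);c=np.linalg.inv(M)@np.append(p,1);return np.round([K[0]*c[0]/c[2]+K[2],K[1]*c[1]/c[2]+K[3]],1)
def crop(tag,u0,v0,w,h,f,out):
    im=cv2.imread(f"pics/{tag}.png")[v0:v0+h,u0:u0+w];im=cv2.resize(im,None,fx=f,fy=f,interpolation=cv2.INTER_CUBIC)
    st=10 if f>=4 else 20
    for u in range(-(-u0//st)*st,u0+w,st):
        x=(u-u0)*f;cv2.line(im,(x,0),(x,6),(0,0,255),1);cv2.putText(im,str(u),(x,16),0,.35,(0,0,255),1)
    for v in range(-(-v0//st)*st,v0+h,st):
        y=(v-v0)*f;cv2.line(im,(0,y),(6,y),(0,0,255),1);cv2.putText(im,str(v),(8,y+4),0,.35,(0,0,255),1)
    cv2.imwrite(f"pics/{out}.png",im)
E
python3 - <<'E'
from h import *
snap("top","t1");snap("scene","s1")
crop("t1",215,155,110,90,7,"t1h");crop("t1",90,115,90,130,5,"t1l");crop("s1",180,165,120,80,6,"s1h");crop("s1",280,165,130,145,5,"s1l");crop("t1",330,160,90,95,6,"t1r")
E
```

```text
(no output)
```

View pics/t1h.png

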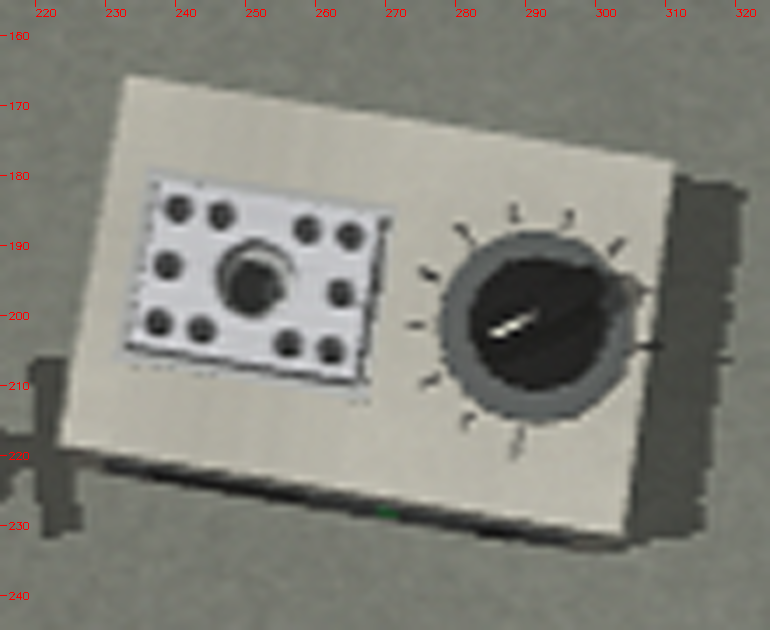

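View pics/t1l.png

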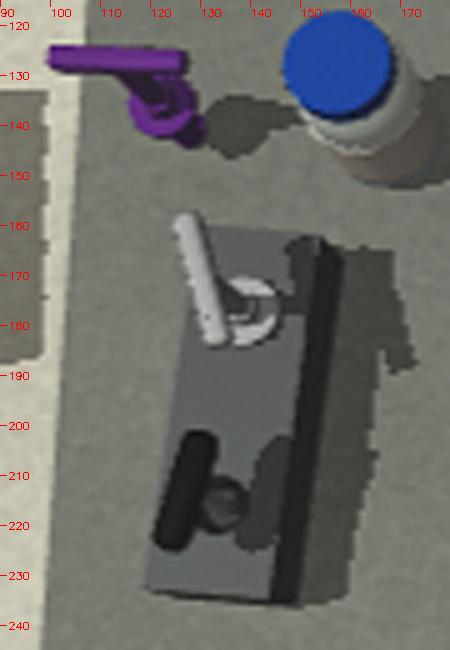

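View pics/s1l.png

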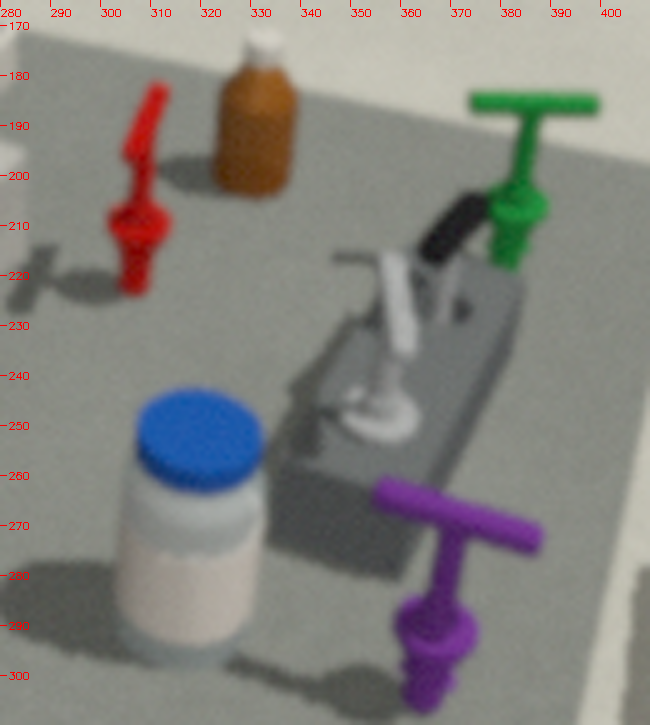

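View pics/s1h.png

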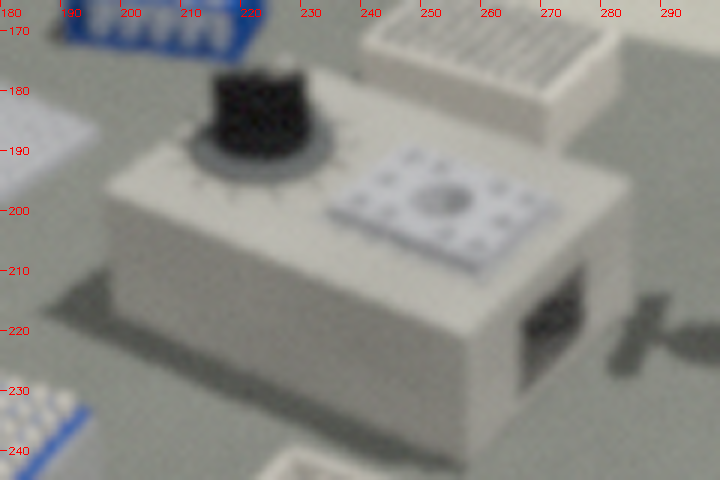

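View pics/t1r.png

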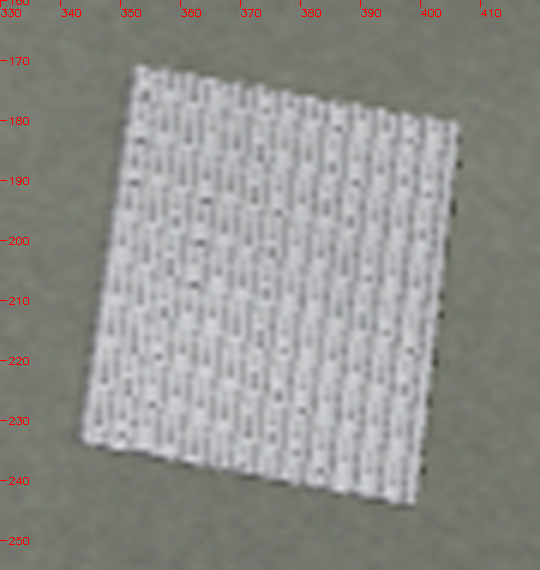

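The enlarged views give these pixels:
- **Heater top corners (top view):** (233,166), (311,178), (304,231) and (223,219).
- **Dial pointer:** white, pointing left and slightly down. Its scale starts at the tick near (288,219).
- **Steel lifter:** bar from (127,158) to (132,183) in the top view, with its disc at (140,177).

```bash
python3 - <<'E'
from h import *
C=[(232.8,166.2),(310.8,178),(304.3,231.3),(223.5,219.3)]
P=[atz("t1",u,v,86) for u,v in C];print(np.round(P,1).tolist(),np.mean(P,0))
for i in range(4):
    d=P[(i+1)%4]-P[i];print(np.linalg.norm(d).round(1),np.degrees(np.arctan2(d[1],d[0])).round(1))
C=[(351.5,171),(406,180.5),(398.3,244),(344,233.2)]
P=[atz("t1",u,v,12) for u,v in C];print("rest",np.round(P,1).tolist(),np.mean(P,0))
for i in range(4):
    d=P[(i+1)%4]-P[i];print(np.linalg.norm(d).round(1),np.degrees(np.arctan2(d[1],d[0])).round(1))
print("heater near corner",tri(("t1",232.8,166.2),("s1",257,221)))
print("mouth",tri(("t1",250.8,195.5),("s1",253,198.5)))
a=tri(("t1",126.8,159.5),("s1",357.5,217));b=tri(("t1",132.5,182.5),("s1",361,233));print("bar ends",a,b,
 tri(("t1",129.5,171),("s1",359.5,225.5)))
print("disc",tri(("t1",139.5,177),("s1",356.5,248)))
C=[(132,160),(152,162.5),(144,235),(119,232)]
for c in C: print(atz("t1",*c,58).round(1))
E
```

```text
[[621.0, 81.3, 86.0], [584.7, -134.0, 86.0], [438.0, -110.7, 86.0], [473.0, 106.3, 86.0]] [529.16498788 -14.28554188  86.        ]
218.3 -99.6
148.6 171.0
219.9 80.8
150.2 -9.6
rest [[622.1, -266.4, 12.0], [591.3, -425.5, 12.0], [405.6, -387.0, 12.0], [438.2, -233.7, 12.0]] [ 514.28892392 -328.15869137   12.        ]
162.0 -101.0
189.6 168.3
156.7 78.0
186.8 -10.1
heater near corner (array([622.5,  81.6,  80.6]), array([0., 0.]))
mouth (array([537.2,  31.5,  88.7]), array([0.4, 0.4]))
bar ends (array([618.6, 347.8, 171.6]), array([0.6, 0.6])) (array([576.2, 356.7,  92.4]), array([1.1, 1.1])) (array([598.4, 352.9, 132.2]), array([0.9, 0.9]))
disc (array([599.4, 351.8,  57.4]), array([3.7, 3.7]))
[650.5 371.8  58. ]
[642.4 314.2  58. ]
[435.7 327.5  58. ]
[444.8 396.9  58. ]
```

```bash
cat >> h.py <<'E'
def plan(x,y,z,yaw):
    T=tool();a=np.radians(yaw);Rt=np.array([[np.cos(a),np.sin(a),0],[np.sin(a),-np.cos(a),0],[0,0,-1]])
    d=T[:3,:3].T@(np.array([x,y,z])-T[:3,3])/1000
    r=R.from_matrix(T[:3,:3].T@Rt).as_rotvec()
    print("slide",d.round(4).tolist(),"turn",r.round(4).tolist(),"rows",max(np.linalg.norm(d)/.05,np.degrees(np.linalg.norm(r))/8.59).round(1))
def yaw(): 
    T=tool();return np.degrees(np.arctan2(T[1,0],T[0,0])).round(2)
E
python3 -c "
from h import *
plan(518.6,-78.4,245,119);plan(518.6,-78.4,245,30)"
```

```text
slide [0.4365, -0.3588, -0.0265] turn [-0.0009, -0.001, -1.639] rows 11.3
slide [0.4365, -0.3588, -0.0265] turn [-0.0012, -0.0, -0.0857] rows 11.3
```

```bash
python3 -m creep '[{"turn":[0,0,-0.14],"slide":[0.036,-0.030,-0.0265],"jaw":-1},{"turn":[0,0,-0.28],"slide":[0.073,-0.060,-0.0265],"jaw":-1},{"turn":[0,0,-0.42],"slide":[0.110,-0.090,-0.0265],"jaw":-1},{"turn":[0,0,-0.56],"slide":[0.146,-0.120,-0.0265],"jaw":-1},{"turn":[0,0,-0.70],"slide":[0.183,-0.150,-0.0265],"jaw":-1},{"turn":[0,0,-0.84],"slide":[0.220,-0.180,-0.0265],"jaw":-1},{"turn":[0,0,-0.98],"slide":[0.256,-0.210,-0.0265],"jaw":-1},{"turn":[0,0,-1.12],"slide":[0.293,-0.240,-0.0265],"jaw":-1},{"turn":[0,0,-1.26],"slide":[0.330,-0.270,-0.0265],"jaw":-1},{"turn":[0,0,-1.40],"slide":[0.366,-0.300,-0.0265],"jaw":-1},{"turn":[0,0,-1.54],"slide":[0.402,-0.330,-0.0265],"jaw":-1},{"turn":[0,0,-1.64],"slide":[0.4365,-0.3588,-0.0265],"jaw":-1}]'
python3 -m creep '[{"turn":[0,0,0],"slide":[0,0,0],"jaw":-0.2},{"turn":[0,0,0],"slide":[0,0,0],"jaw":-0.2}]'
python3 - <<'E'
from h import *
snap("wrist","w1");s=robot.sense();print(s["position"],yaw(),s["joint_positions"],s["wrist_force"])
im=cv2.imread("pics/w1.png");cv2.imwrite("pics/w1b.png",cv2.resize(im,(768,576),interpolation=cv2.INTER_CUBIC))
print(proj("w1",[518.6,-78.4,123]),proj("w1",[536.5,30.1,95]))
E
```

```text
t: 1.45
position: [519.3, -76.9, 245.4]
eef_rot: [0.0, 0.505, 0.863, 0.0]
wrist_force: [1.4, -0.8, -0.1]
gripper_width: 92.7
t: 1.65
position: [518.8, -77.8, 245.0]
eef_rot: [-0.0, 0.506, 0.862, -0.0]
wrist_force: [-0.0, -1.4, -0.0]
gripper_width: 81.4
[518.40301594 -79.57274445 244.91552551] 118.98 [ 0.46797896  0.43449776 -0.5241657   1.73562406  0.24817258  1.03858769
  0.36280142] [-0.28249976 -0.12265974 -0.14315288]
[255.  188.8] [317.5 106.7]
```

View pics/w1b.png

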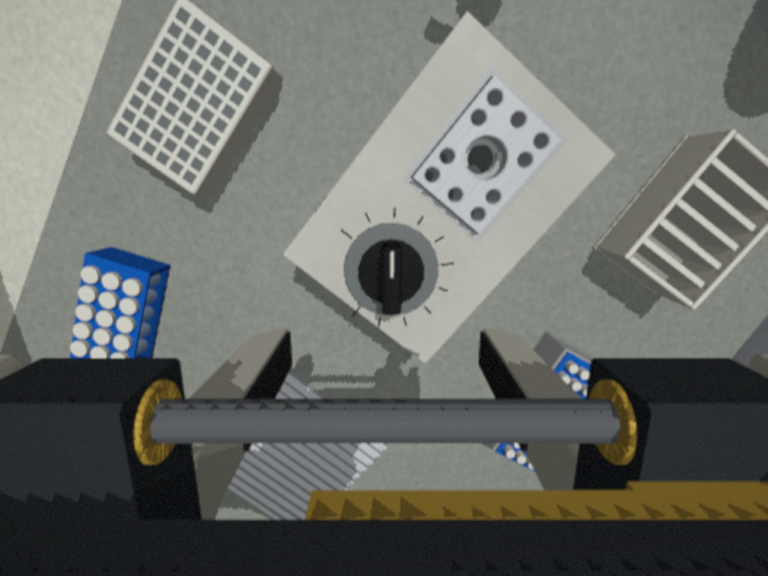

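```bash
python3 - <<'E'
from h import *
crop("w1",220,130,90,90,7,"w1c")
crop("w1",265,40,120,125,6,"w1m")
E
```

```text
(no output)
```

View pics/w1c.png

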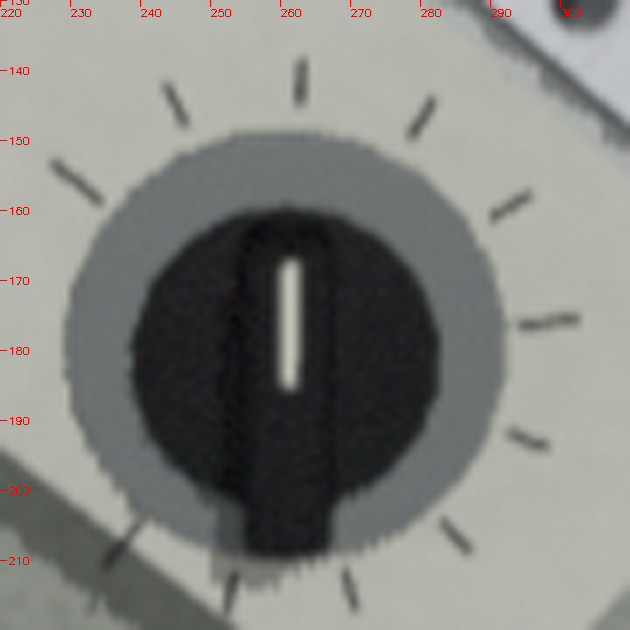

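View pics/w1m.png

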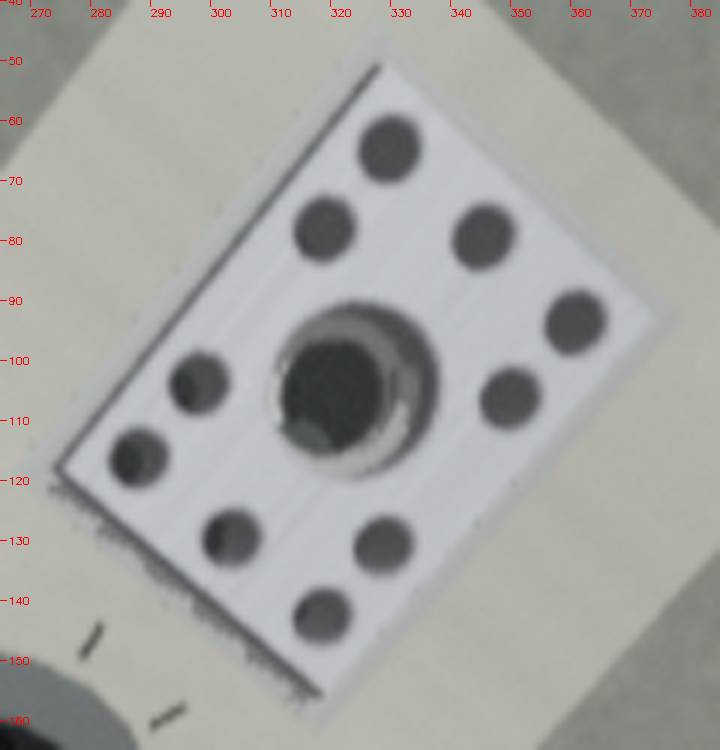

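```bash
python3 - <<'E'
from h import *
print("bar",atz("w1",261,185.5,130).round(1),"ends",atz("w1",261.3,161.5,130),atz("w1",261,209.5,130))
print("disc",atz("w1",260.7,181,98).round(1),"skirt",atz("w1",260.8,179.5,88).round(1))
print("mouth",atz("w1",323.3,104.7,95).round(1), tri(("w1",323.3,104.7),("t1",250.8,195.5),("s1",253,198.5)))
C=[(328,50),(375,93),(319.5,155.5),(273.5,118)]
P=np.array([atz("w1",*c,95) for c in C]);print(P.round(1).tolist(),P.mean(0))
for i in range(4):
    d=P[(i+1)%4]-P[i];print(np.linalg.norm(d).round(1),np.degrees(np.arctan2(d[1],d[0])).round(1))
p=[atz("w1",261.2,167.5,130),atz("w1",261,185.5,130)];d=p[0]-p[1];print("pointer",np.degrees(np.arctan2(d[1],d[0])))
plan(518.8,-79,170,119)
E
```

```text
bar [521.5 -70.6 130. ] ends [509.31401254 -48.44650971 130.        ] [534.49176455 -93.70577553 130.        ]
disc [522.7 -72.5  98. ] skirt [523.1 -72.7  88. ]
mouth [540.9  34.9  95. ] (array([539.4,  33.2,  90.8]), array([3.1, 3. , 1.1]))
[[515.6, 83.3, 95.0], [583.3, 72.4, 95.0], [567.2, -14.1, 95.0], [500.3, -3.9, 95.0]] [541.61840606  34.4353189   95.        ]
68.5 -9.1
88.0 -100.5
67.7 171.3
88.5 80.0
pointer 118.80820855417417
slide [0.0003, 0.0007, 0.0749] turn [-0.0013, 0.0004, -0.0003] rows 1.5
```

```bash
python3 - <<'E'
from h import *
for i in range(4):
    s=robot.sense();print(s["t"],s["position"].round(2),yaw(),s["dq"].round(3))
    snap("wrist","w2")
crop("w2",220,130,90,90,7,"w2c")
crop("w2",265,40,120,125,6,"w2m")
E
```

```text
1.7 [518.4  -79.57 244.92] 118.98 [ 0.025 -0.002  0.025  0.007 -0.    -0.001  0.   ]
1.75 [518.19 -80.47 244.89] 118.88 [ 0.016 -0.002  0.008  0.004 -0.003  0.    -0.002]
1.8 [518.14 -80.73 244.92] 118.84 [ 0.007 -0.001  0.001 -0.001 -0.003 -0.002  0.004]
1.85 [518.2  -80.71 245.01] 118.84 [ 0.002  0.001 -0.007 -0.002 -0.001  0.     0.001]
```

View pics/w2c.png

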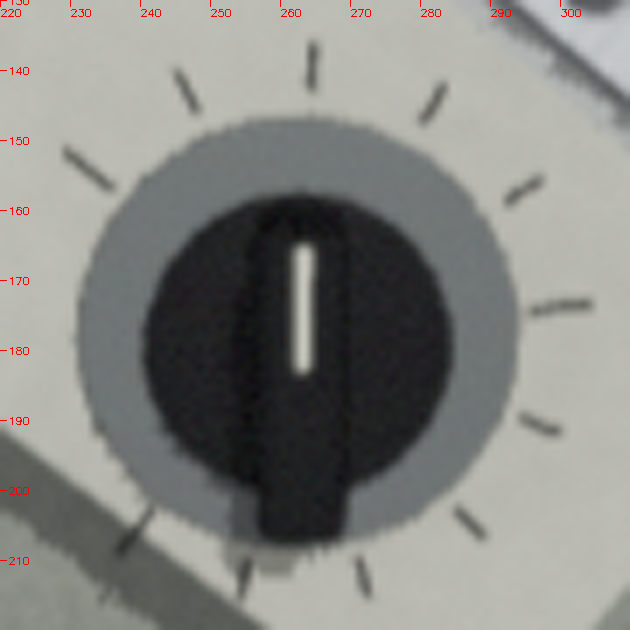

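```bash
python3 - <<'E'
from h import *
crop("w2",265,40,120,125,6,"w2m")
print("bar",atz("w2",263,183.3,130).round(1))
print("disc",atz("w2",262.7,178.5,98).round(1),"skirt",atz("w2",262.5,177.5,88).round(1))
E
```

```text
bar [521.5 -70.6 130. ]
disc [522.6 -71.8  98. ] skirt [523.  -72.6  88. ]
```

View pics/w2m.png

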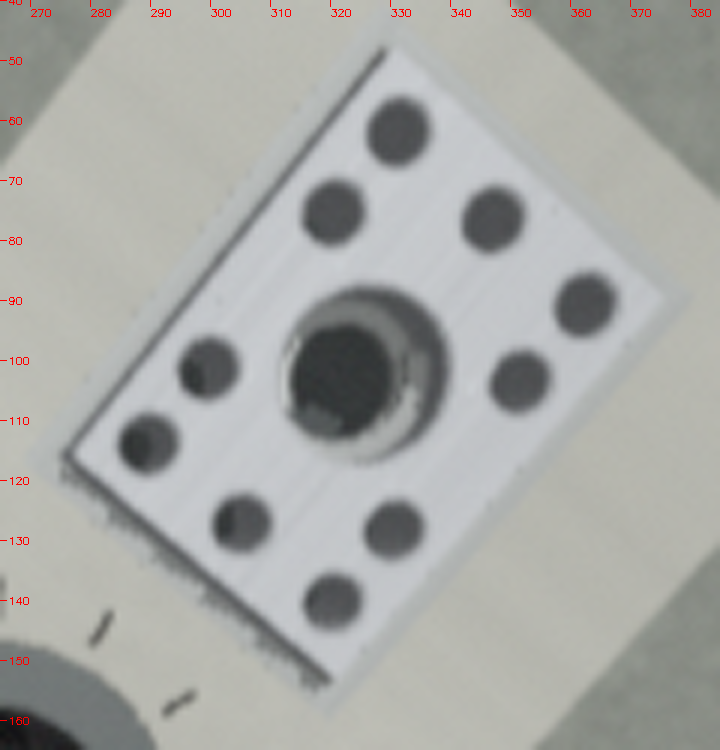

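Wrist pictures put the dial axis at about (522,-72); the top camera, from 1.1 m away, says (519,-78). I'll trust the wrist view, go lower and check the bar against the fingers.

```bash
python3 - <<'E'
from h import *
plan(522,-72,165,118.8)
C=[(329,47.5),(376,91),(320,154),(275,116)]
P=np.array([atz("w2",*c,95) for c in C]);print(P.round(1).tolist(),P.mean(0))
print("mouth",atz("w2",325.3,102.2,95))
E
```

```text
slide [0.0057, 0.0074, 0.0801] turn [-0.0009, 0.0005, 0.0009] rows 1.6
[[515.5, 82.7, 95.0], [583.2, 71.2, 95.0], [566.5, -15.7, 95.0], [500.5, -4.1, 95.0]] [541.39119295  33.52395378  95.        ]
mouth [541.35438595  34.99263581  95.        ]
```

```bash
python3 -m creep '[{"turn":[0,0,0],"slide":[0.0057,0.0074,0.04],"jaw":-0.2},{"turn":[0,0,0],"slide":[0.0057,0.0074,0.08],"jaw":-0.2},{"turn":[0,0,0],"slide":[0.0057,0.0074,0.08],"jaw":-0.2},{"turn":[0,0,0],"slide":[0.0057,0.0074,0.08],"jaw":-0.2}]'
python3 - <<'E'
from h import *
snap("wrist","w3");s=robot.sense();print(s["position"].round(1),yaw(),s["dq"].round(3),s["gripper_width"])
im=cv2.imread("pics/w3.png");cv2.imwrite("pics/w3b.png",cv2.resize(im,(768,576),interpolation=cv2.INTER_CUBIC))
crop("w3",170,130,180,160,4,"w3c")
E
```

```text
t: 2.3
position: [522.4, -70.9, 165.5]
eef_rot: [-0.0, 0.508, 0.861, -0.0]
wrist_force: [0.6, 0.0, 0.9]
gripper_width: 55.6
[523.5 -70.7 166.6] 118.97 [-0.    -0.018 -0.008 -0.018  0.001 -0.008 -0.002] 56.043063306548035
```

View pics/w3c.png

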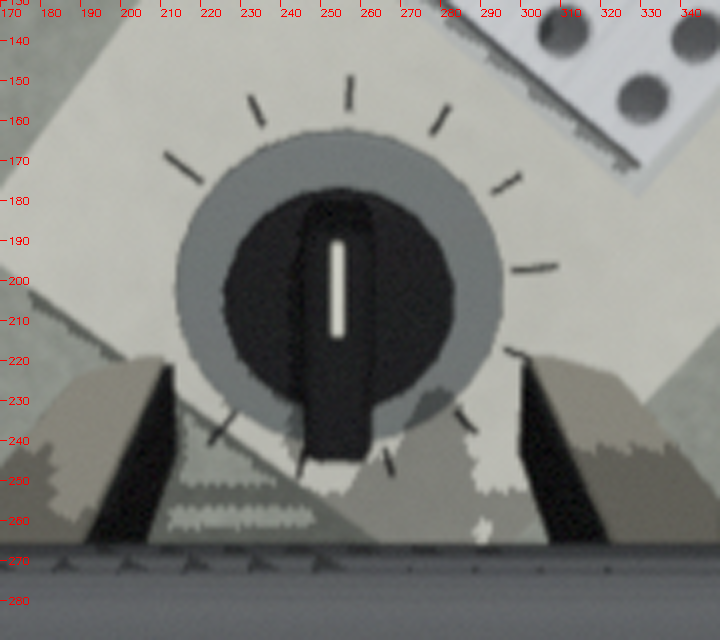

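```bash
python3 - <<'E'
from h import *
T=tool()
M,K=ld("w3")
print("tcp",proj("w3",T[:3,3]), "fore/aft", proj("w3",T[:3,3]+7.5*T[:3,0]),proj("w3",T[:3,3]-7.5*T[:3,0]), "jaws",proj("w3",T[:3,3]+28*T[:3,1]),proj("w3",T[:3,3]-28*T[:3,1]))
print("bar",atz("w3",253.7,212,130).round(1),"disc",atz("w3",254,205,98).round(1),"skirt",atz("w3",254,201.5,88).round(1))
print(tri(("w3",253.7,190),("w2",263,165.5)),tri(("w3",253.7,214),("w2",263,183)))
E
```

```text
tcp [256.2 235.2] fore/aft [256.2 224.3] [256.2 245.9] jaws [299.7 235.3] [212.8 235.2]
bar [520.1 -68.8 130. ] disc [522.2 -72.7  98. ] skirt [522.  -72.6  88. ]
(array([512.8, -55.2, 122.3]), array([0.3, 0.3])) (array([521.3, -70.5, 129. ]), array([0.2, 0.2]))
```

```bash
python3 -m creep '[{"turn":[0,0,0],"slide":[-0.0005,-0.0005,0.03],"jaw":-0.2},{"turn":[0,0,0],"slide":[-0.0005,-0.0005,0.0595],"jaw":-0.2},{"turn":[0,0,0],"slide":[-0.0005,-0.0005,0.0595],"jaw":0.2},{"turn":[0,0,0],"slide":[-0.0005,-0.0005,0.0595],"jaw":1},{"turn":[0,0,0],"slide":[-0.0005,-0.0005,0.0595],"jaw":1},{"turn":[0,0,0],"slide":[-0.0005,-0.0005,0.0595],"jaw":1},{"turn":[0,0,0],"slide":[-0.0005,-0.0005,0.0595],"jaw":1}]' 20
python3 - <<'E'
from h import *
snap("wrist","w4");s=robot.sense();print(s["position"].round(1),yaw(),s["wrist_force"],s["wrist_torque"],s["gripper_width"])
E
```

```text
t: 3.05
position: [523.1, -70.8, 106.9]
eef_rot: [0.001, 0.507, 0.862, 0.0]
wrist_force: [-0.5, -0.3, -0.5]
gripper_width: 20.3
[522.  -71.3 106.5] 119.04 [-3.87304079 -3.03507648  3.7119433 ] [-0.54078316  0.79854834  0.05158535] 16.46893351582917
```

View pics/w4.png

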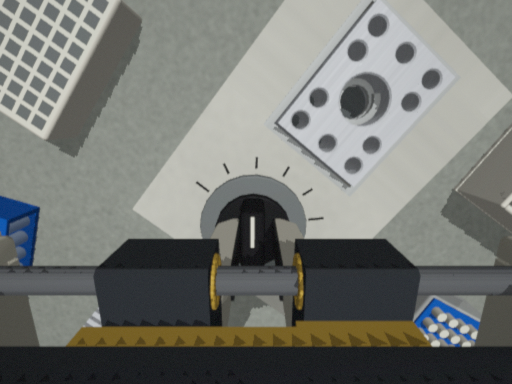

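```bash
python3 -m creep '[{"turn":[0,0,0],"slide":[0,0,0],"jaw":1},{"turn":[0,0,-0.13],"slide":[0,0,0],"jaw":1},{"turn":[0,0,-0.26],"slide":[0,0,0],"jaw":1},{"turn":[0,0,-0.39],"slide":[0,0,0],"jaw":1},{"turn":[0,0,-0.52],"slide":[0,0,0],"jaw":1},{"turn":[0,0,-0.65],"slide":[0,0,0],"jaw":1},{"turn":[0,0,-0.78],"slide":[0,0,0],"jaw":1},{"turn":[0,0,-0.86],"slide":[0,0,0],"jaw":1},{"turn":[0,0,-0.92],"slide":[0,0,0],"jaw":1},{"turn":[0,0,-0.95],"slide":[0,0,0],"jaw":1},{"turn":[0,0,-0.95],"slide":[0,0,0],"jaw":1}]' 20
python3 - <<'E'
from h import *
snap("wrist","w5");s=robot.sense();print(s["position"].round(1),yaw(),s["wrist_force"],s["wrist_torque"],s["gripper_width"])
E
```

```text
t: 4.2
position: [519.4, -74.2, 106.2]
eef_rot: [-0.003, 0.059, 0.998, -0.003]
wrist_force: [-5.7, -5.1, 10.3]
gripper_width: 14.2
[519.4 -74.2 106.2] 173.19 [-6.48201224 -4.86285954  9.02412156] [-1.02399085  1.22220367 -0.34781845] 14.332329966097399
```

View pics/w5.png

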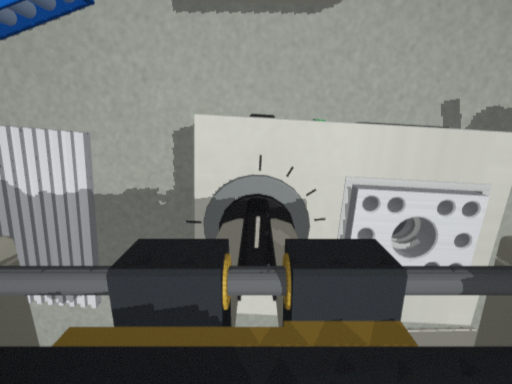

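```bash
python3 -m creep '[{"turn":[0,0,-0.05],"slide":[0,0,0],"jaw":1},{"turn":[0,0,-0.05],"slide":[0,0,0],"jaw":1},{"turn":[0,0,-0.05],"slide":[0,0,0],"jaw":1}]' 30
python3 - <<'E'
from h import *
s=robot.sense();print(s["position"].round(1),yaw(),s["wrist_force"],s["wrist_torque"],s["gripper_width"])
E
```

```text
t: 4.55
position: [519.7, -74.3, 106.2]
eef_rot: [-0.003, 0.035, 0.999, -0.003]
wrist_force: [-5.3, -4.4, 10.0]
gripper_width: 14.7
[519.7 -74.3 106.2] 175.97 [-5.34041983 -4.35902044  9.98202632] [-0.99822282  1.13844367 -0.58669776] 14.675081440832061
```

```bash
python3 -m creep '[{"turn":[0,0,0],"slide":[0,0,0],"jaw":-0.1},{"turn":[0,0,0],"slide":[0,0,0],"jaw":-0.1},{"turn":[0,0,0],"slide":[0,0,-0.03],"jaw":-0.1},{"turn":[0,0,0],"slide":[0,0,-0.07],"jaw":-0.2},{"turn":[0,0,0],"slide":[0,0,-0.11],"jaw":-0.2},{"turn":[0,0,0],"slide":[0,0,-0.11],"jaw":-0.2},{"turn":[0,0,0],"slide":[0,0,-0.11],"jaw":-0.2}]' 
python3 - <<'E'
from h import *
snap("wrist","w6");s=robot.sense();print(s["position"].round(1),yaw(),s["wrist_force"],s["dq"].round(3))
crop("w6",150,90,220,160,3,"w6c")
E
```

```text
t: 5.25
position: [523.0, -70.2, 216.4]
eef_rot: [0.001, 0.032, 1.0, 0.0]
wrist_force: [-0.2, -0.4, -1.2]
gripper_width: 55.5
[522.1 -70.5 215.1] 176.38 [ 0.13716572 -0.53042543 -0.96334351] [-0.003  0.021  0.018  0.023  0.001  0.003 -0.   ]
```

View pics/w6c.png

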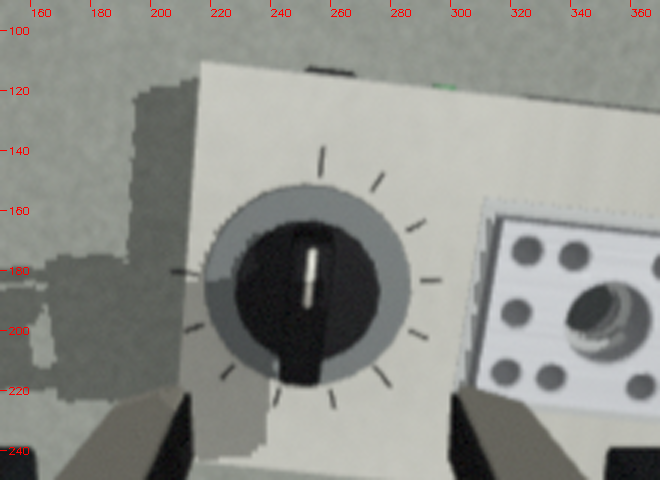

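```bash
python3 - <<'E'
from h import *
print("skirt",atz("w6",252.3,184.8,88),"disc",atz("w6",252.5,187.3,98))
plan(598,352,260,176)
plan(598,352,260,100)
plan(598,352,260,70)
E
```

```text
skirt [522.03447139 -72.99910983  88.        ] disc [522.41363444 -72.66366445  98.        ]
slide [-0.0491, 0.4265, -0.0448] turn [0.0002, -0.0003, 0.0066] rows 8.6
slide [-0.0491, 0.4265, -0.0448] turn [-0.0, -0.0004, 1.333] rows 8.9
slide [-0.0491, 0.4265, -0.0448] turn [-0.0002, -0.0004, 1.8566] rows 12.4
```

```bash
python3 -m creep '[{"turn":[0,0,0],"slide":[-0.005,0.045,-0.03],"jaw":-0.2},{"turn":[0,0,-0.05],"slide":[-0.01,0.09,-0.03],"jaw":-0.2},{"turn":[0,0,-0.1],"slide":[-0.016,0.135,-0.03],"jaw":-0.2},{"turn":[0,0,-0.15],"slide":[-0.021,0.18,-0.03],"jaw":-0.2},{"turn":[0,0,-0.2],"slide":[-0.026,0.225,-0.03],"jaw":-0.2},{"turn":[0,0,-0.25],"slide":[-0.031,0.27,-0.03],"jaw":-0.2},{"turn":[0,0,-0.29],"slide":[-0.036,0.315,-0.03],"jaw":-0.2},{"turn":[0,0,-0.29],"slide":[-0.041,0.36,-0.03],"jaw":-0.2},{"turn":[0,0,-0.29],"slide":[-0.049,0.40,-0.03],"jaw":-0.2},{"turn":[0,0,-0.29],"slide":[-0.049,0.4265,-0.03],"jaw":-0.2},{"turn":[0,0,-0.29],"slide":[-0.049,0.4265,-0.03],"jaw":-0.2},{"turn":[0,0,-0.29],"slide":[-0.049,0.4265,-0.03],"jaw":-0.2}]' 
python3 - <<'E'
from h import *
for i in range(3): snap("wrist","w7")
s=robot.sense();print(s["position"].round(1),yaw(),s["joint_positions"].round(2),s["dq"].round(3))
crop("w7",120,40,240,190,3,"w7c")
E
```

```text
t: 6.5
position: [597.6, 351.8, 243.4]
eef_rot: [-0.001, -0.114, 0.994, -0.001]
wrist_force: [-0.0, -0.7, -0.0]
gripper_width: 55.7
[599.1 349.5 245. ] -167.17 [-0.18  0.78 -0.82  1.22  0.55  1.36  0.84] [ 0.007 -0.008 -0.008 -0.006 -0.004 -0.001 -0.001]
```

View pics/w7c.png

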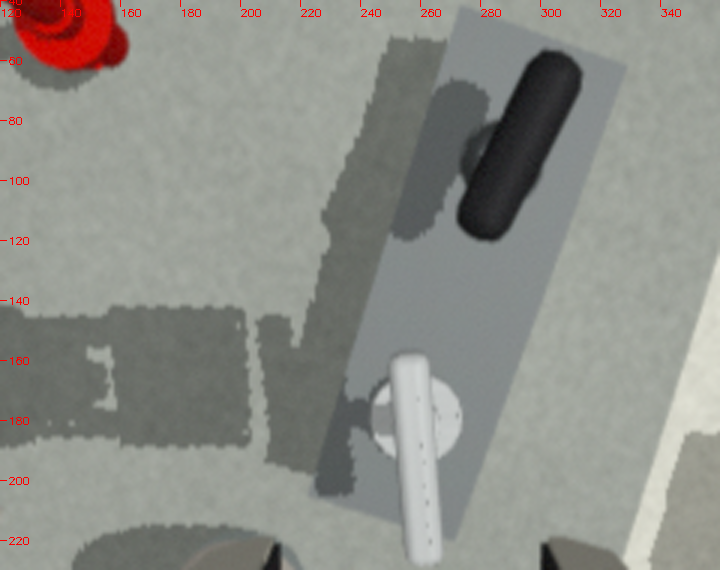

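```bash
python3 - <<'E'
from h import *
a=atz("w7",257,158.5,140);b=atz("w7",261.2,228.5,139);print(a,b,(a+b)/2,np.linalg.norm(a-b),np.degrees(np.arctan2(*(a-b)[1::-1])))
print("disc",atz("w7",258.8,180,64.5))
c=((a+b)/2)
print("tri centre", tri(("w7",259.1,193.2),("t1",129.5,171),("s1",359.5,225.5)))
m=(a+b)/2
plan(m[0],m[1],165,np.degrees(np.arctan2(*(a-b)[1::-1])))
E
```

```text
[566.26271765 344.14761298 140.        ] [637.60179507 365.0530831  139.        ] [601.93225636 354.60034804 139.5       ] 74.34583141380628 -163.66710749645623
disc [602.64147551 354.80698369  64.5       ]
tri centre (array([600.1, 353.5, 133.2]), array([2.1, 2.3, 0.6]))
slide [-0.0039, 0.0045, 0.08] turn [-0.0019, -0.0007, -0.0612] rows 1.6
```

```bash
python3 -m creep '[{"turn":[0,0,-0.061],"slide":[-0.0039,0.0045,0.04],"jaw":-0.2},{"turn":[0,0,-0.061],"slide":[-0.0039,0.0045,0.075],"jaw":-0.2},{"turn":[0,0,-0.061],"slide":[-0.0039,0.0045,0.075],"jaw":-0.2},{"turn":[0,0,-0.061],"slide":[-0.0039,0.0045,0.075],"jaw":-0.2}]' 
python3 - <<'E'
from h import *
for i in range(2): snap("wrist","w8")
s=robot.sense();print(s["position"].round(1),yaw(),s["dq"].round(3))
crop("w8",150,100,200,180,4,"w8c")
E
```

```text
t: 7.05
position: [601.8, 355.7, 171.1]
eef_rot: [-0.0, -0.142, 0.99, -0.0]
wrist_force: [-0.4, 0.1, 0.1]
gripper_width: 55.9
[602.3 357.5 173.4] -163.62 [-0.006 -0.007 -0.005 -0.006  0.001 -0.002  0.001]
```

View pics/w8c.png

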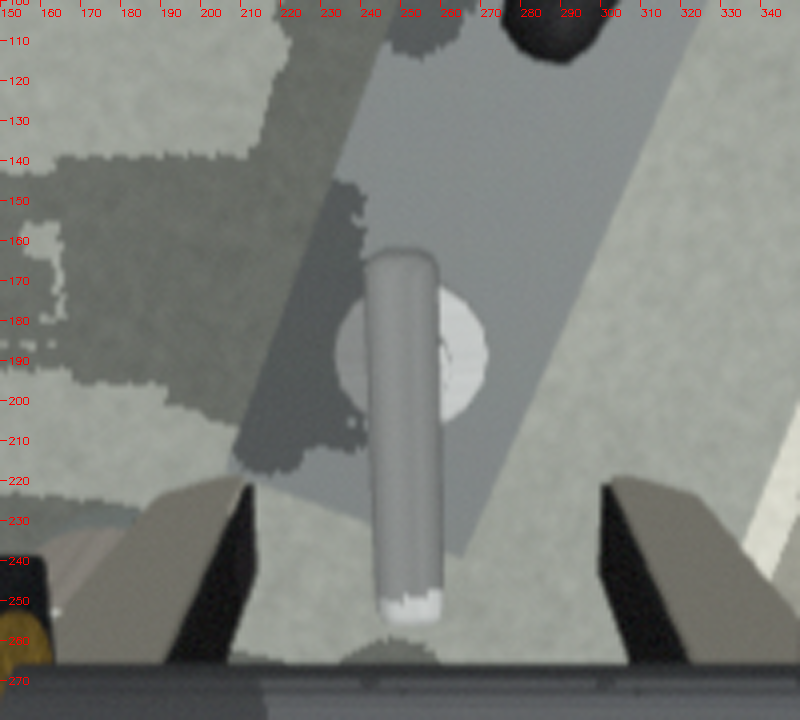

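```bash
python3 -m creep '[{"turn":[0,0,0],"slide":[0.001,-0.003,0.03],"jaw":-0.2},{"turn":[0,0,0],"slide":[0.001,-0.003,0.058],"jaw":-0.2},{"turn":[0,0,0],"slide":[0.001,-0.003,0.058],"jaw":0.1},{"turn":[0,0,0],"slide":[0.001,-0.003,0.058],"jaw":0.1},{"turn":[0,0,0],"slide":[0.001,-0.003,0.058],"jaw":0.5}]' 
python3 - <<'E'
from h import *
s=robot.sense();print(s["position"].round(1),yaw(),s["dq"].round(3),s["wrist_force"],s["gripper_width"])
for i in range(2): snap("wrist","w9")
s=robot.sense();print(s["position"].round(1))
E
```

```text
t: 7.65
position: [602.0, 355.4, 115.7]
eef_rot: [0.002, -0.143, 0.99, 0.001]
wrist_force: [0.2, -0.2, -0.3]
gripper_width: 38.3
[602.  355.4 115.7] -163.56 [-0.002 -0.002  0.003  0.005  0.002 -0.001 -0.002] [ 0.21544803 -0.157415   -0.33732628] 38.28388431037169
[601.8 355.  115.1]
```

View pics/w9.png

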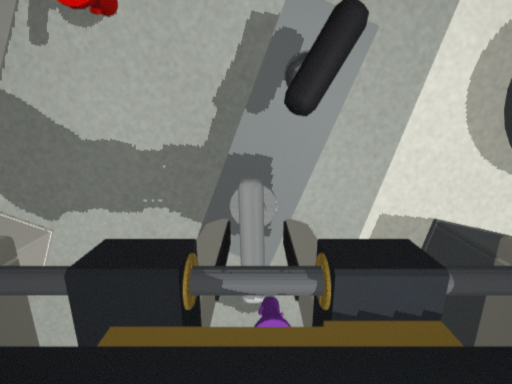

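```bash
python3 -m creep '[{"turn":[0,0,0],"slide":[0,0,0],"jaw":1},{"turn":[0,0,0],"slide":[0,0,0],"jaw":1},{"turn":[0,0,0],"slide":[0,0,0],"jaw":1},{"turn":[0,0,0],"slide":[0,0,0],"jaw":1}]' 40
python3 -m creep '[{"turn":[0,0,0],"slide":[0,0,-0.015],"jaw":1},{"turn":[0,0,0],"slide":[0,0,-0.03],"jaw":1},{"turn":[0,0,0],"slide":[0,0,-0.06],"jaw":1},{"turn":[0,0,0],"slide":[0,0,-0.1],"jaw":1},{"turn":[0,0,0],"slide":[0,0,-0.13],"jaw":1},{"turn":[0,0,0],"slide":[0,0,-0.13],"jaw":1},{"turn":[0,0,0],"slide":[0,0,-0.13],"jaw":1}]' 40
python3 - <<'E'
from h import *
snap("wrist","w10");snap("scene","s2")
s=robot.sense();print(s["position"].round(1),yaw(),s["wrist_force"])
plan(541.2,34.5,245,90.6)
crop("s2",280,100,170,170,4,"s2c")
E
```

```text
t: 8.15
position: [601.4, 353.9, 113.3]
eef_rot: [0.0, -0.143, 0.99, 0.0]
wrist_force: [1.0, -0.0, 2.2]
gripper_width: 13.4
t: 8.85
position: [600.9, 354.2, 243.9]
eef_rot: [0.001, -0.143, 0.99, 0.0]
wrist_force: [-0.1, -0.1, -2.0]
gripper_width: 13.7
[600.5 353.1 241.2] -163.52 [-0.29853752 -0.35356043 -1.35885708]
slide [0.1472, -0.2887, -0.003] turn [-0.0034, -0.0003, 1.8479] rows 12.3
```

View pics/s2c.png

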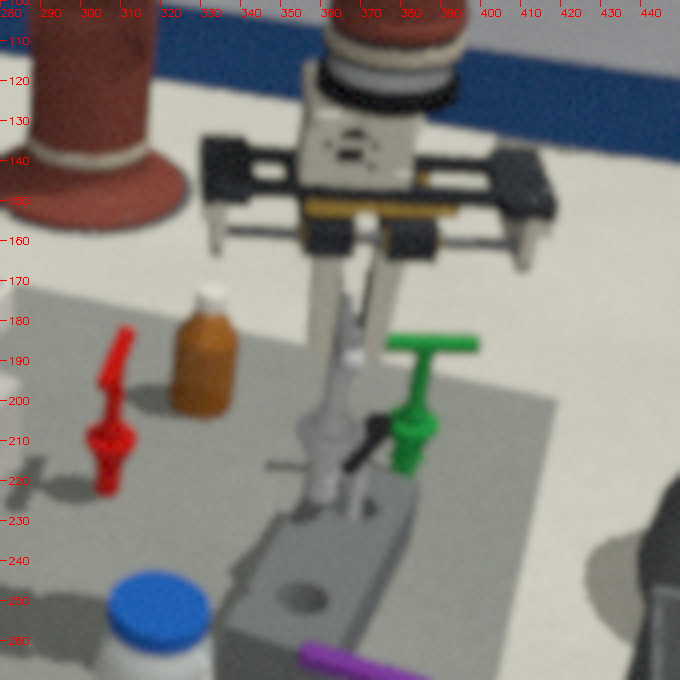

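View pics/w10.png

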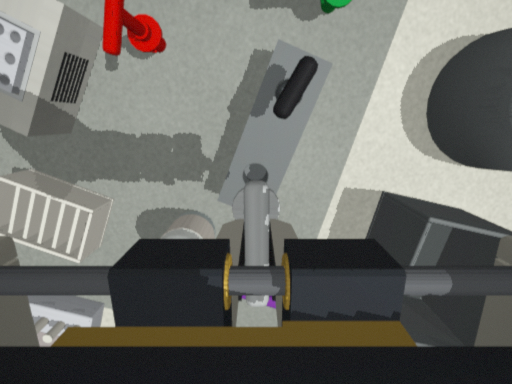

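```bash
python3 - <<'E'
from h import *
for z in (261,186,137): print(proj("s2",[600.5,353.1,z]),proj("w10",[600.5,353.1,z]))
E
```

```text
[365.9 182.9] [252.2 241.6]
[361.8 208.7] [253.5 203.6]
[359.3 224.5] [254.  189.4]
```

```bash
python3 -m creep '[{"turn":[0,0,0.13],"slide":[0.012,-0.024,-0.005],"jaw":1},{"turn":[0,0,0.27],"slide":[0.025,-0.048,-0.005],"jaw":1},{"turn":[0,0,0.41],"slide":[0.037,-0.072,-0.005],"jaw":1},{"turn":[0,0,0.55],"slide":[0.049,-0.096,-0.005],"jaw":1},{"turn":[0,0,0.69],"slide":[0.061,-0.12,-0.005],"jaw":1},{"turn":[0,0,0.83],"slide":[0.074,-0.144,-0.005],"jaw":1},{"turn":[0,0,0.97],"slide":[0.086,-0.168,-0.005],"jaw":1},{"turn":[0,0,1.11],"slide":[0.098,-0.192,-0.005],"jaw":1},{"turn":[0,0,1.25],"slide":[0.11,-0.216,-0.005],"jaw":1},{"turn":[0,0,1.39],"slide":[0.123,-0.24,-0.005],"jaw":1},{"turn":[0,0,1.53],"slide":[0.135,-0.264,-0.005],"jaw":1},{"turn":[0,0,1.67],"slide":[0.1472,-0.2887,-0.005],"jaw":1}]' 40
python3 -m creep '[{"turn":[0,0,0.1],"slide":[0,0,0],"jaw":1},{"turn":[0,0,0.178],"slide":[0,0,0],"jaw":1},{"turn":[0,0,0.178],"slide":[0,0,0],"jaw":1},{"turn":[0,0,0.178],"slide":[0,0,0],"jaw":1}]' 40
python3 - <<'E'
from h import *
snap("wrist","w11");snap("scene","s3");snap("top","t3")
s=robot.sense();print(s["position"].round(1),yaw(),s["wrist_force"],s["joint_positions"].round(2))
crop("s3",180,80,170,150,4,"s3c")
for z in (265,190,141): print(proj("s3",s["position"]*[1,1,0]+[0,0,z]))
E
```

```text
t: 10.15
position: [540.3, 34.0, 246.2]
eef_rot: [-0.001, 0.64, 0.769, -0.001]
wrist_force: [-0.0, 0.1, -1.3]
gripper_width: 13.8
t: 10.55
position: [541.0, 35.3, 246.7]
eef_rot: [-0.001, 0.703, 0.711, -0.001]
wrist_force: [-0.2, -0.8, -2.2]
gripper_width: 13.9
[541.4  35.4 247.2] 90.65 [ 0.10934432 -0.06216414 -0.91903254] [ 0.18  0.45 -0.43  1.69  0.21  1.05 -0.3 ]
[252.9 146.3]
[253.3 170. ]
[253.5 184.6]
```

View pics/s3c.png

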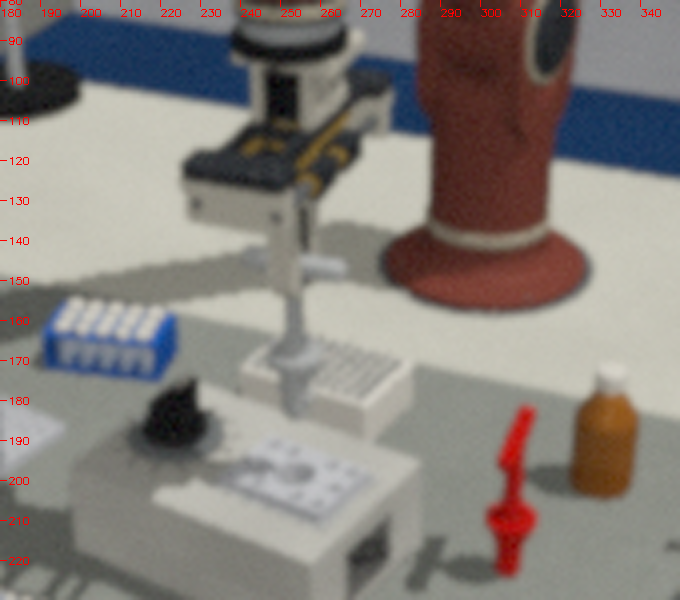

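View pics/w11.png

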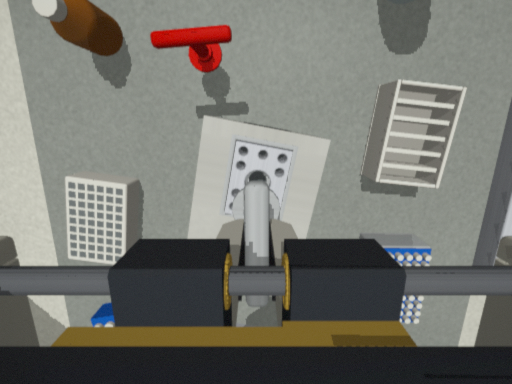

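```bash
python3 - <<'E'
from h import *
print(atz("w6",352.7,197.2,95), atz("w2",325.3,102.2,95),tri(("w6",352.7,197.2),("w2",325.3,102.2)))
crop("w11",205,120,110,110,7,"w11c");crop("w3",270,90,110,110,5,"w3m")
crop("w4",270,0,190,190,4,"w4m")
E
```

```text
[541.00937064  35.02783149  95.        ] [541.35438595  34.99263581  95.        ] (array([541.4,  35.2,  94.3]), array([0.2, 0.2]))
```

View pics/w11c.png

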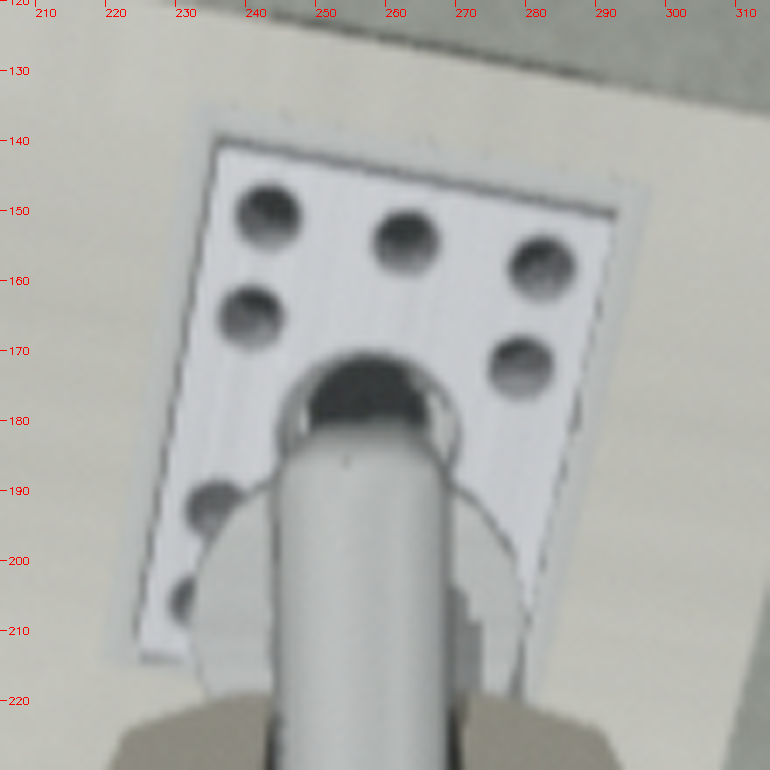

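View pics/w4m.png

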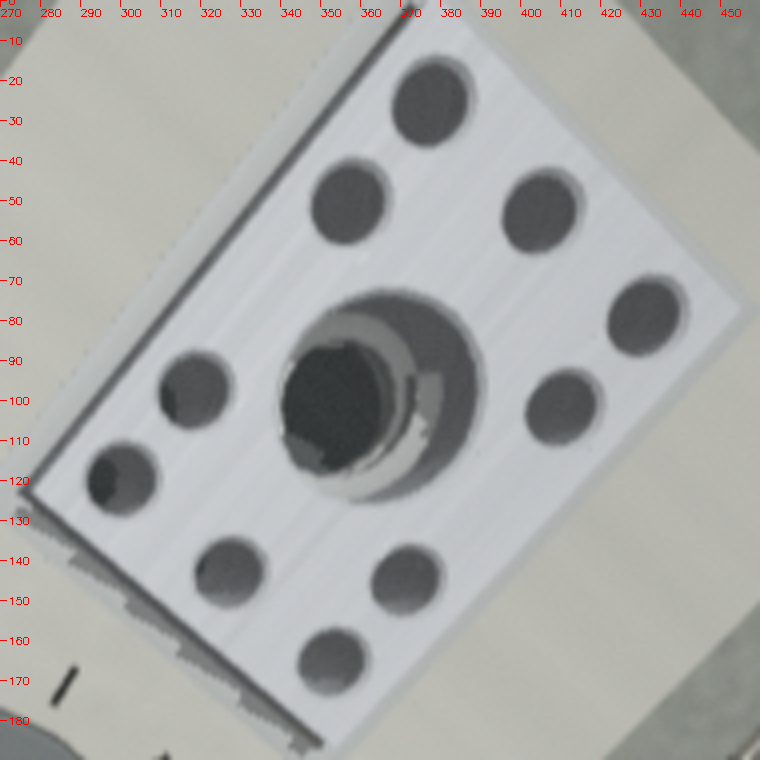

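```bash
python3 - <<'E'
from h import *
print("disc",atz("w11",256.35,207,196),"bar",atz("w11",256.6,215,271),"mouth",atz("w11",257.8,182.8,95), atz("w4",364,99,95))
print(proj("w11",[541.4,35.4,196]))
T=[ (258.0,181.5)]
E
```

```text
disc [541.15511602  37.73158796 196.        ] bar [541.29707629  57.42196598 271.        ] mouth [542.56609119  35.16722867  95.        ] [540.89109116  35.12492713  95.        ]
[256.6 209.7]
```

```bash
python3 -m creep '[{"turn":[0,0,0],"slide":[0,0,0.03],"jaw":1},{"turn":[0,0,0],"slide":[0,0,0.045],"jaw":1},{"turn":[0,0,0],"slide":[0,0,0.055],"jaw":1},{"turn":[0,0,0],"slide":[0,0,0.06],"jaw":1},{"turn":[0,0,0],"slide":[0,0,0.065],"jaw":1},{"turn":[0,0,0],"slide":[0,0,0.065],"jaw":1}]' 40
python3 - <<'E'
from h import *
snap("wrist","w12");snap("scene","s4")
s=robot.sense();print(s["position"].round(1),yaw(),s["wrist_force"],s["wrist_torque"])
crop("w12",190,100,140,140,5,"w12c");crop("s4",220,130,80,90,6,"s4c")
E
```

```text
t: 11.3
position: [541.7, 35.3, 182.6]
eef_rot: [-0.0, 0.703, 0.711, -0.0]
wrist_force: [-0.6, 0.0, -1.9]
gripper_width: 13.7
[542.1  35.4 183.2] 90.58 [ 0.78417321  0.16585405 -1.09339483] [-0.00172816 -0.11052641  0.03895222]
```

View pics/w12c.png

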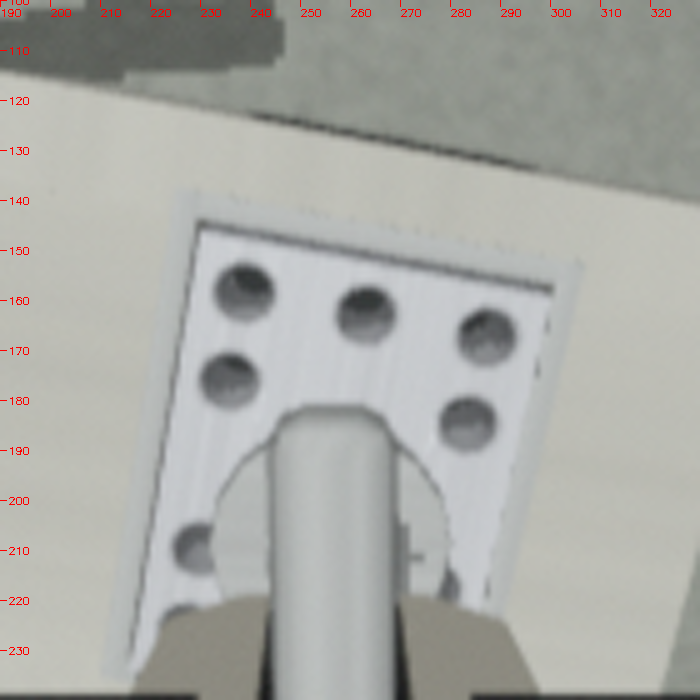

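View pics/s4c.png

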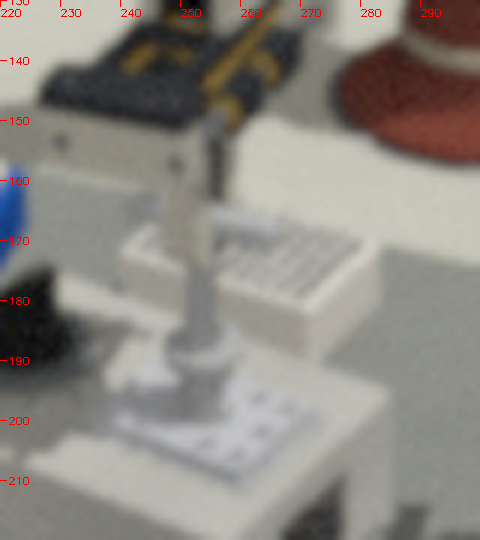

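```bash
python3 -m creep '[{"turn":[0,0,0],"slide":[0,0,0.006],"jaw":1},{"turn":[0,0,0],"slide":[0,0,0.012],"jaw":1},{"turn":[0,0,0],"slide":[0,0,0.012],"jaw":1}]' 40;  python3 -m creep '[{"turn":[0,0,0],"slide":[0,0,0.003],"jaw":1},{"turn":[0,0,0],"slide":[0,0,0.004],"jaw":1}]' 40; python3 -m creep '[{"turn":[0,0,0],"slide":[0,0,0.003],"jaw":1},{"turn":[0,0,0],"slide":[0,0,0.003],"jaw":1}]' 40
```

```text
t: 11.7
position: [541.6, 34.8, 169.9]
eef_rot: [0.0, 0.704, 0.711, -0.0]
wrist_force: [0.6, -0.5, -1.7]
gripper_width: 13.7
t: 11.9
position: [541.8, 35.0, 166.5]
eef_rot: [0.0, 0.704, 0.711, -0.0]
wrist_force: [-0.2, -0.0, -0.9]
gripper_width: 13.7
t: 12.1
position: [541.7, 35.1, 163.4]
eef_rot: [0.0, 0.704, 0.711, -0.0]
wrist_force: [0.8, -1.1, -1.9]
gripper_width: 13.4
```

```bash
python3 -m creep '[{"turn":[0,0,0],"slide":[0,0,0.0015],"jaw":1},{"turn":[0,0,0],"slide":[0,0,0.0015],"jaw":1}]' 40;  python3 -m creep '[{"turn":[0,0,0],"slide":[0,0,0.0015],"jaw":1},{"turn":[0,0,0],"slide":[0,0,0.0015],"jaw":1}]' 40; python3 -m creep '[{"turn":[0,0,0],"slide":[0,0,0.0015],"jaw":1},{"turn":[0,0,0],"slide":[0,0,0.0015],"jaw":1}]' 40
```

```text
t: 12.3
position: [541.8, 35.1, 162.1]
eef_rot: [0.0, 0.704, 0.711, 0.0]
wrist_force: [1.1, -0.8, -1.5]
gripper_width: 13.4
t: 12.5
position: [541.8, 35.1, 160.6]
eef_rot: [0.0, 0.704, 0.711, 0.0]
wrist_force: [0.8, -1.4, -1.9]
gripper_width: 13.5
t: 12.7
position: [541.8, 35.2, 159.1]
eef_rot: [0.0, 0.704, 0.711, 0.0]
wrist_force: [2.2, -1.0, -0.5]
gripper_width: 13.8
```

```bash
python3 -m creep '[{"turn":[0,0,0],"slide":[0,0,0.0015],"jaw":1},{"turn":[0,0,0],"slide":[0,0,0.0015],"jaw":1}]' 40;  python3 -m creep '[{"turn":[0,0,0],"slide":[0,0,0.0015],"jaw":1},{"turn":[0,0,0],"slide":[0,0,0.0015],"jaw":1}]' 40
```

```text
t: 12.9
position: [542.1, 35.2, 158.7]
eef_rot: [0.001, 0.704, 0.711, 0.0]
wrist_force: [-1.1, -1.5, 5.4]
gripper_width: 13.5
t: 13.1
position: [542.4, 35.3, 158.6]
eef_rot: [0.001, 0.704, 0.711, 0.001]
wrist_force: [-1.9, -3.0, 10.9]
gripper_width: 13.5
```

```bash
python3 -m creep '[{"turn":[0,0,0],"slide":[0,0,-0.001],"jaw":0.1},{"turn":[0,0,0],"slide":[0,0,-0.001],"jaw":0.1},{"turn":[0,0,0],"slide":[0,0,-0.001],"jaw":0.1}]' 40
python3 - <<'E'
from h import *
snap("wrist","w13");snap("scene","s5")
s=robot.sense();print(s["position"].round(1),yaw(),s["wrist_force"],s["wrist_torque"])
crop("w13",180,120,150,140,5,"w13c");crop("s5",200,130,110,90,6,"s5c")
E
```

```text
t: 13.4
position: [541.1, 35.9, 156.8]
eef_rot: [-0.001, 0.703, 0.711, -0.0]
wrist_force: [-0.0, 0.3, -0.5]
gripper_width: 33.3
[541.2  35.6 156.8] 90.59 [-1.17594609 -0.35217337 -0.05469983] [-0.03628877 -0.04680529 -0.04926728]
```

View pics/w13c.png

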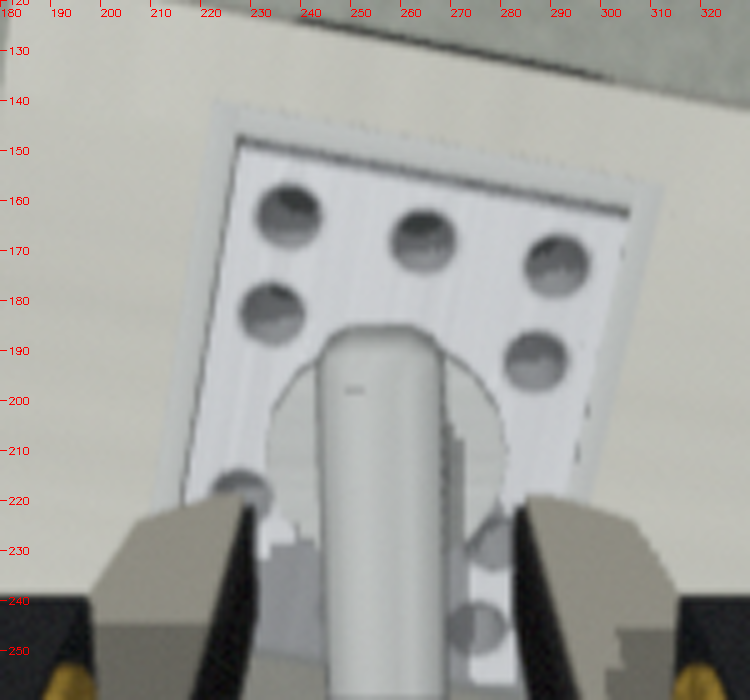

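View pics/s5c.png

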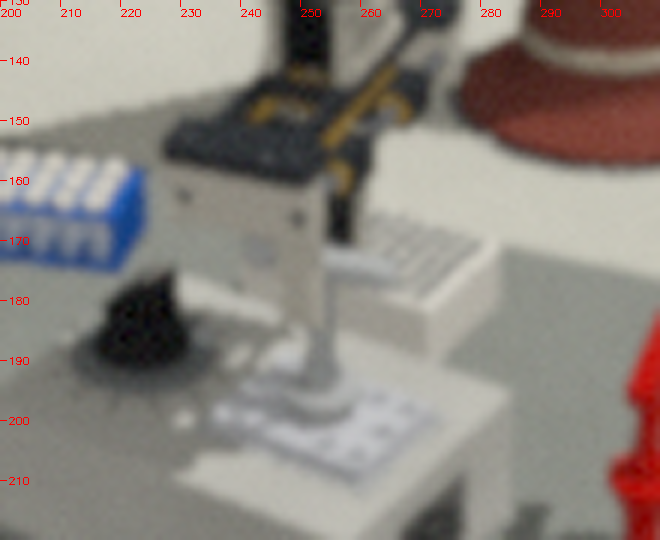

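```bash
python3 -m creep '[{"turn":[0,0,0],"slide":[0,0,0],"jaw":1},{"turn":[0,0,0],"slide":[0,0,0],"jaw":1},{"turn":[0,0,0],"slide":[0,0,0],"jaw":1},{"turn":[0,0,0.06],"slide":[0,0,0.0002],"jaw":1},{"turn":[0,0,0.15],"slide":[0,0,0.0004],"jaw":1},{"turn":[0,0,0.25],"slide":[0,0,0.0007],"jaw":1},{"turn":[0,0,0.35],"slide":[0,0,0.001],"jaw":1}]' 35
python3 - <<'E'
from h import *
s=robot.sense();print(s["position"].round(1),yaw(),s["wrist_force"],s["wrist_torque"],s["joint_positions"].round(2))
E
```

```text
t: 14.2
position: [541.5, 35.0, 156.0]
eef_rot: [-0.0, 0.818, 0.576, -0.0]
wrist_force: [-0.2, -0.2, -0.4]
gripper_width: 13.5
[541.5  35.  156. ] 70.28 [-0.24834286 -0.21390555 -0.42724223] [-0.15979335 -0.04641086 -0.03419758] [ 0.09  0.54 -0.29  1.81  0.2   0.83 -0.65]
```

Turning freely with almost no force, so I'll continue.

```bash
python3 -m creep '[{"turn":[0,0,0.12],"slide":[0,0,0.0003],"jaw":1},{"turn":[0,0,0.24],"slide":[0,0,0.0007],"jaw":1},{"turn":[0,0,0.36],"slide":[0,0,0.001],"jaw":1},{"turn":[0,0,0.48],"slide":[0,0,0.0014],"jaw":1},{"turn":[0,0,0.6],"slide":[0,0,0.0017],"jaw":1},{"turn":[0,0,0.72],"slide":[0,0,0.0021],"jaw":1},{"turn":[0,0,0.84],"slide":[0,0,0.0024],"jaw":1},{"turn":[0,0,0.96],"slide":[0,0,0.0028],"jaw":1},{"turn":[0,0,1.08],"slide":[0,0,0.0031],"jaw":1},{"turn":[0,0,1.2],"slide":[0,0,0.0034],"jaw":1},{"turn":[0,0,1.2],"slide":[0,0,0.0034],"jaw":1}]' 35
python3 - <<'E'
from h import *
s=robot.sense();print(s["position"].round(1),yaw(),s["wrist_force"],s["wrist_torque"],s["joint_positions"].round(2))
snap("wrist","w14");crop("w14",160,100,190,150,4,"w14c")
E
```

```text
t: 15.3
position: [541.9, 34.4, 152.6]
eef_rot: [0.001, 1.0, 0.015, 0.0]
wrist_force: [1.9, -1.5, -1.6]
gripper_width: 13.5
[541.9  34.4 152.6] 1.76 [ 1.93107292 -1.49039895 -1.64372152] [-0.5131873  -0.22525357  0.01329718] [-0.14  0.53  0.05  1.82 -0.03  0.8  -1.61]
```

View pics/w14c.png

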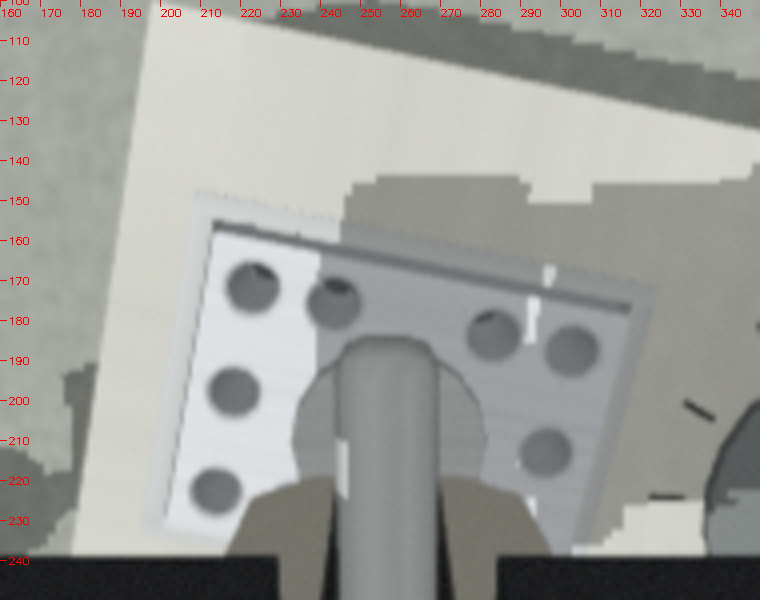

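```bash
python3 -m creep '[{"turn":[0,0,0],"slide":[0,0,0],"jaw":-0.1},{"turn":[0,0,0],"slide":[0,0,0],"jaw":-0.1},{"turn":[0,0,-0.04],"slide":[0,0,-0.038],"jaw":-0.1},{"turn":[0,0,-0.18],"slide":[0,0,-0.038],"jaw":-0.1},{"turn":[0,0,-0.32],"slide":[0,0,-0.038],"jaw":-0.1},{"turn":[0,0,-0.46],"slide":[0,0,-0.038],"jaw":-0.1},{"turn":[0,0,-0.6],"slide":[0,0,-0.038],"jaw":-0.1},{"turn":[0,0,-0.74],"slide":[0,0,-0.038],"jaw":-0.1},{"turn":[0,0,-0.88],"slide":[0,0,-0.038],"jaw":-0.1},{"turn":[0,0,-1.02],"slide":[0,0,-0.038],"jaw":-0.1},{"turn":[0,0,-1.16],"slide":[0,0,-0.038],"jaw":-0.1},{"turn":[0,0,-1.3],"slide":[0,0,-0.038],"jaw":-0.1}]' 35
python3 -m creep '[{"turn":[0,0,-0.14],"slide":[0,0,0],"jaw":-0.1},{"turn":[0,0,-0.28],"slide":[0,0,0],"jaw":-0.1},{"turn":[0,0,-0.42],"slide":[0,0,0],"jaw":-0.1},{"turn":[0,0,-0.56],"slide":[0,0,0],"jaw":-0.1},{"turn":[0,0,-0.7],"slide":[0,0,0],"jaw":-0.1},{"turn":[0,0,-0.84],"slide":[0,0,0],"jaw":-0.1},{"turn":[0,0,-0.98],"slide":[0,0,0],"jaw":-0.1},{"turn":[0,0,-1.12],"slide":[0,0,0],"jaw":-0.1},{"turn":[0,0,-1.26],"slide":[0,0,0],"jaw":-0.1},{"turn":[0,0,-1.4],"slide":[0,0,0],"jaw":-0.1},{"turn":[0,0,-1.54],"slide":[0,0,0],"jaw":-0.1},{"turn":[0,0,-1.68],"slide":[0,0,0],"jaw":-0.1}]' 35
python3 -m creep '[{"turn":[0,0,-0.14],"slide":[0,0,0],"jaw":-0.1},{"turn":[0,0,-0.161],"slide":[0,0,0],"jaw":-0.1},{"turn":[0,0,-0.161],"slide":[0,0,0],"jaw":-0.1},{"turn":[0,0,-0.161],"slide":[0,0,0],"jaw":-0.1}]' 35
python3 - <<'E'
from h import *
s=robot.sense();print(s["position"].round(1),yaw(),s["wrist_force"],s["wrist_torque"],s["joint_positions"].round(2))
snap("wrist","w15");crop("w15",160,100,190,150,4,"w15c")
E
```

```text
t: 16.55
position: [541.5, 35.7, 191.0]
eef_rot: [-0.0, 0.784, 0.62, 0.0]
wrist_force: [-0.1, -0.6, -0.4]
gripper_width: 51.1
t: 17.75
position: [541.5, 35.5, 191.1]
eef_rot: [0.0, 0.062, 0.998, 0.0]
wrist_force: [-0.3, -0.2, 0.7]
gripper_width: 51.1
t: 18.15
position: [541.6, 35.4, 190.9]
eef_rot: [0.0, -0.014, 1.0, 0.0]
wrist_force: [-0.3, 0.3, 0.6]
gripper_width: 51.1
[541.6  35.4 190.9] -178.37 [-0.32699549  0.33164131  0.55059632] [ 0.10442697 -0.11932888  0.0201283 ] [ 0.41  0.59 -0.81  1.76  0.5   1.01  1.01]
```

View pics/w15c.png

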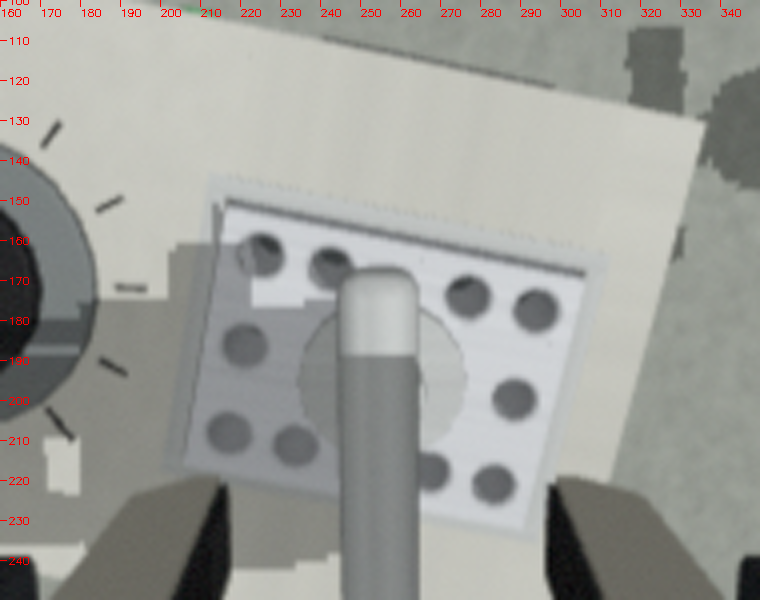

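```bash
python3 -m creep '[{"turn":[0,0,0],"slide":[0,0,0.03],"jaw":-0.1},{"turn":[0,0,0],"slide":[0,0,0.038],"jaw":0.1},{"turn":[0,0,0],"slide":[0,0,0.038],"jaw":0.4},{"turn":[0,0,0],"slide":[0,0,0.038],"jaw":1},{"turn":[0,0,0],"slide":[0,0,0.038],"jaw":1},{"turn":[0,0,0],"slide":[0,0,0.038],"jaw":1},{"turn":[0,0,0],"slide":[0,0,0.038],"jaw":1}]' 35
python3 -m creep '[{"turn":[0,0,0.12],"slide":[0,0,0.0003],"jaw":1},{"turn":[0,0,0.24],"slide":[0,0,0.0007],"jaw":1},{"turn":[0,0,0.36],"slide":[0,0,0.001],"jaw":1},{"turn":[0,0,0.48],"slide":[0,0,0.0014],"jaw":1},{"turn":[0,0,0.6],"slide":[0,0,0.0017],"jaw":1},{"turn":[0,0,0.72],"slide":[0,0,0.0021],"jaw":1},{"turn":[0,0,0.84],"slide":[0,0,0.0024],"jaw":1},{"turn":[0,0,0.96],"slide":[0,0,0.0028],"jaw":1},{"turn":[0,0,1.08],"slide":[0,0,0.0031],"jaw":1},{"turn":[0,0,1.2],"slide":[0,0,0.0034],"jaw":1},{"turn":[0,0,1.2],"slide":[0,0,0.0034],"jaw":1}]' 35
python3 - <<'E'
from h import *
s=robot.sense();print(s["position"].round(1),yaw(),s["wrist_force"],s["wrist_torque"],s["joint_positions"].round(2))
E
```

```text
t: 18.9
position: [542.2, 35.1, 153.5]
eef_rot: [0.001, -0.015, 1.0, -0.0]
wrist_force: [-0.1, -0.4, 1.6]
gripper_width: 13.7
t: 20.0
position: [542.2, 34.1, 150.1]
eef_rot: [0.001, 0.552, 0.834, -0.0]
wrist_force: [0.6, -2.7, 3.4]
gripper_width: 13.7
[542.2  34.1 150.1] 112.95 [ 0.5809891  -2.72971572  3.40863741] [-0.76453729 -0.13383299 -0.03742638] [ 0.18  0.56 -0.44  1.81  0.31  0.83 -0.01]
```

```bash
python3 -m creep '[{"turn":[0,0,0.1],"slide":[0,0,0.0003],"jaw":1},{"turn":[0,0,0.18],"slide":[0,0,0.0005],"jaw":1},{"turn":[0,0,0.25],"slide":[0,0,0.0007],"jaw":1},{"turn":[0,0,0.25],"slide":[0,0,0.0007],"jaw":1}]' 35
python3 - <<'E'
from h import *
s=robot.sense();print(s["position"].round(1),yaw(),s["wrist_force"],s["wrist_torque"])
E
python3 -m creep '[{"turn":[0,0,0.04],"slide":[0,0,0.0001],"jaw":1},{"turn":[0,0,0.08],"slide":[0,0,0.0002],"jaw":1},{"turn":[0,0,0.08],"slide":[0,0,0.0002],"jaw":1}]' 35
python3 - <<'E'
from h import *
s=robot.sense();print(s["position"].round(1),yaw(),s["wrist_force"],s["wrist_torque"],s["gripper_width"])
snap("wrist","w16");snap("scene","s6");crop("w16",160,100,190,150,4,"w16c");crop("s6",200,130,110,90,6,"s6c")
E
```

```text
t: 20.4
position: [541.8, 33.8, 149.5]
eef_rot: [0.001, 0.651, 0.759, -0.001]
wrist_force: [-0.7, -3.2, 5.4]
gripper_width: 13.6
[541.8  33.8 149.5] 98.73 [-0.72686048 -3.2135984   5.39656814] [-0.88185437  0.18873693  0.04185175]
t: 20.7
position: [541.7, 33.8, 149.5]
eef_rot: [0.001, 0.681, 0.732, -0.001]
wrist_force: [-1.2, -3.5, 7.9]
gripper_width: 14.0
[541.7  33.8 149.5] 94.19 [-1.24400867 -3.52938524  7.92610029] [-0.92969597  0.34644597  0.05540172] 14.016208522446371
```

View pics/w16c.png

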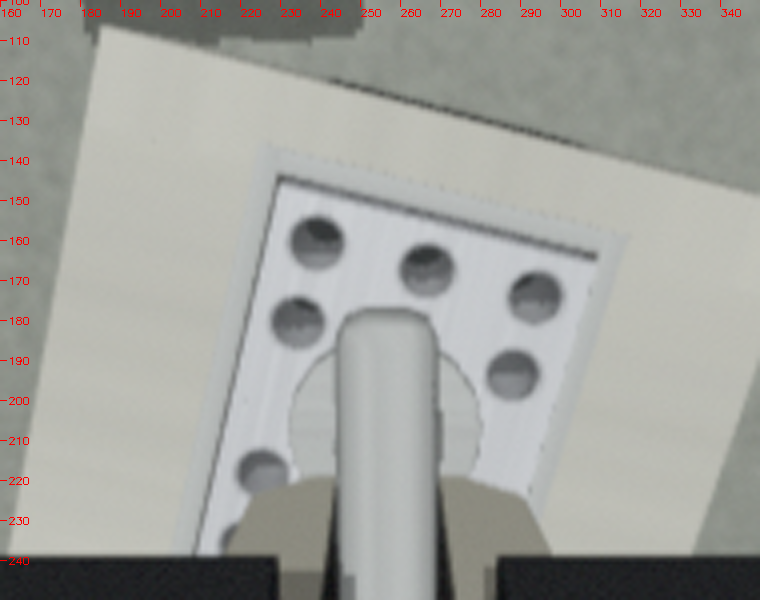

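View pics/s6c.png

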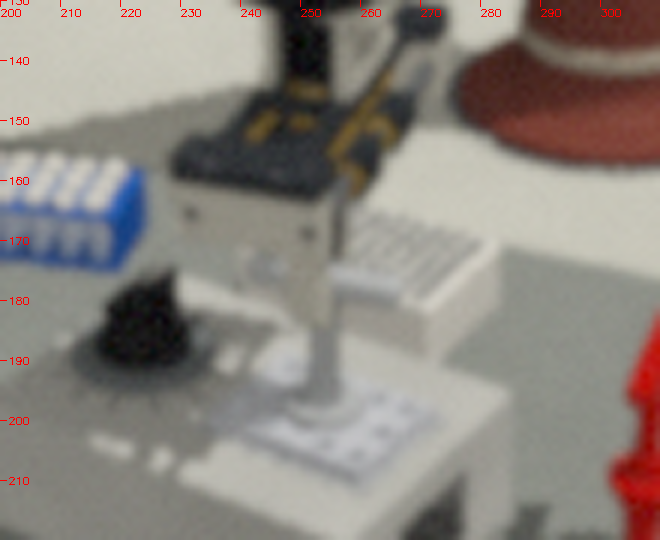

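```bash
python3 -m creep '[{"turn":[0,0,0.05],"slide":[0,0,0],"jaw":1},{"turn":[0,0,0.1],"slide":[0,0,0],"jaw":1},{"turn":[0,0,0.1],"slide":[0,0,0],"jaw":1}]' 40
python3 - <<'E'
from h import *
s=robot.sense();print(s["position"].round(2),yaw(),s["wrist_force"],s["wrist_torque"],s["gripper_width"])
E
```

```text
t: 21.1
position: [541.6, 33.8, 149.5]
eef_rot: [0.001, 0.717, 0.697, -0.001]
wrist_force: [-1.5, -2.7, 6.9]
gripper_width: 13.6
[541.64  33.79 149.54] 88.45 [-1.46853487 -2.70283553  6.8840921 ] [-0.91751873  0.40093973  0.08315163] 13.564969933218952
```

```bash
python3 -m creep '[{"turn":[0,0,0.05],"slide":[0,0,0],"jaw":1},{"turn":[0,0,0.1],"slide":[0,0,0],"jaw":1},{"turn":[0,0,0.15],"slide":[0,0,0],"jaw":1},{"turn":[0,0,0.15],"slide":[0,0,0],"jaw":1}]' 40
python3 - <<'E'
from h import *
s=robot.sense();print(s["position"].round(2),yaw(),s["wrist_force"],s["wrist_torque"],s["gripper_width"])
snap("wrist","w17");crop("w17",160,100,190,150,4,"w17c")
E
```

```text
t: 21.5
position: [541.6, 34.0, 149.5]
eef_rot: [0.001, 0.767, 0.642, -0.001]
wrist_force: [-1.9, -2.9, 6.1]
gripper_width: 13.9
[541.65  34.02 149.5 ] 79.86 [-1.87517402 -2.91085365  6.06580207] [-0.82609008  0.33527804  0.04312834] 13.936053448027533
```

View pics/w17c.png

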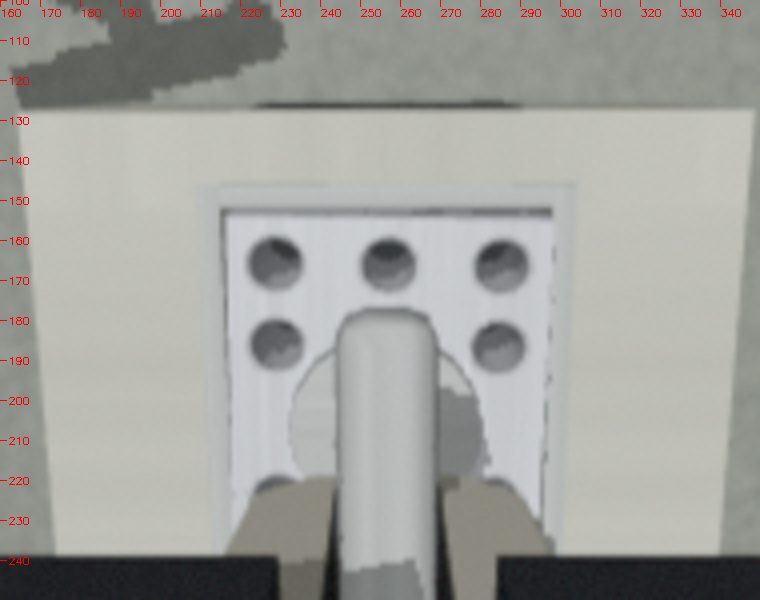

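```bash
python3 -m creep '[{"turn":[0,0,0.08],"slide":[0,0,0],"jaw":1},{"turn":[0,0,0.16],"slide":[0,0,0],"jaw":1},{"turn":[0,0,0.24],"slide":[0,0,0],"jaw":1},{"turn":[0,0,0.24],"slide":[0,0,0],"jaw":1}]' 40
python3 - <<'E'
from h import *
s=robot.sense();print(s["position"].round(2),yaw(),s["wrist_force"],s["wrist_torque"],s["gripper_width"])
E
```

```text
t: 21.95
position: [541.7, 34.0, 149.4]
eef_rot: [0.001, 0.838, 0.545, -0.0]
wrist_force: [-0.8, -2.4, 5.2]
gripper_width: 13.6
[541.7   34.02 149.37] 66.09 [-0.83006728 -2.37162882  5.20429801] [-0.77253201  0.28220448  0.03149971] 13.579114184822272
```

```bash
python3 -m creep '[{"turn":[0,0,0.08],"slide":[0,0,0],"jaw":1},{"turn":[0,0,0.16],"slide":[0,0,0],"jaw":1},{"turn":[0,0,0.24],"slide":[0,0,0],"jaw":1},{"turn":[0,0,0.24],"slide":[0,0,0],"jaw":1}]' 40
python3 - <<'E'
from h import *
s=robot.sense();print(s["position"].round(2),yaw(),s["wrist_force"],s["wrist_torque"],s["gripper_width"])
snap("wrist","w18");snap("scene","s7");crop("w18",160,100,190,150,4,"w18c");crop("s7",200,130,110,90,6,"s7c")
E
```

```text
t: 22.35
position: [540.6, 33.5, 149.2]
eef_rot: [0.001, 0.897, 0.442, -0.002]
wrist_force: [-2.7, -3.9, 6.6]
gripper_width: 13.5
[540.62  33.52 149.18] 52.51 [-2.70741554 -3.91616741  6.56375553] [-0.9769993   0.61487098  0.57134489] 13.534279548290513
```

View pics/w18c.png

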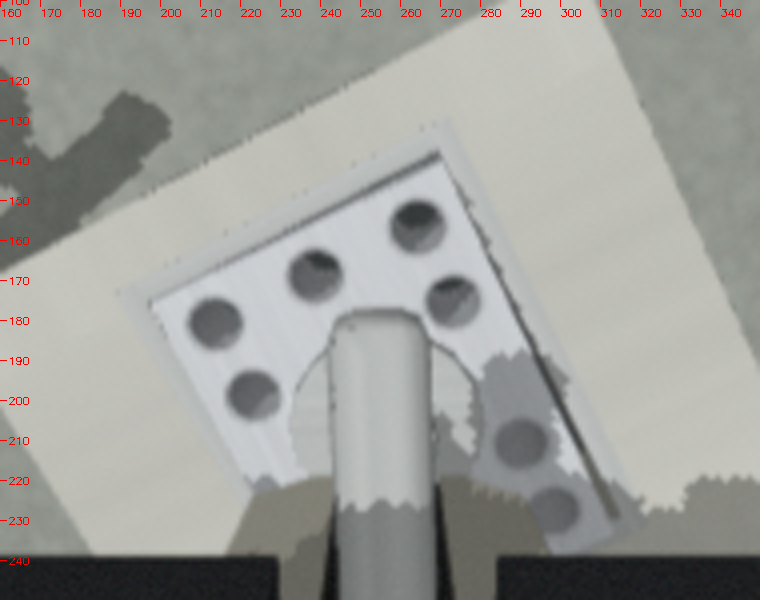

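View pics/s7c.png

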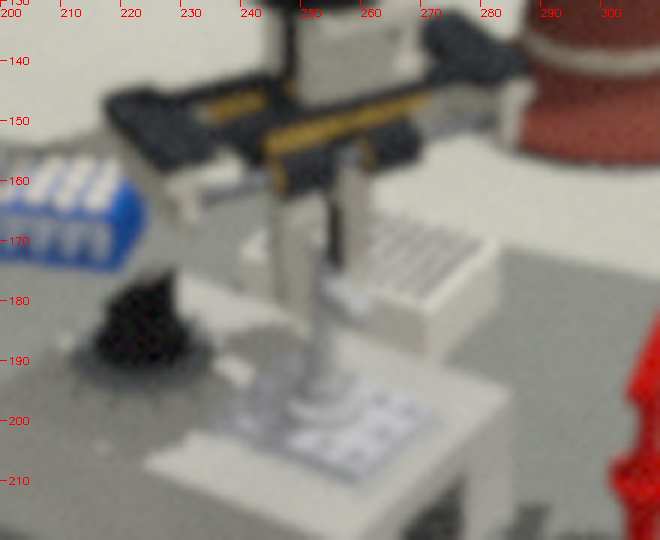

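```bash
python3 -m creep '[{"turn":[0,0,-0.015],"slide":[0,0,0],"jaw":0.3},{"turn":[0,0,-0.015],"slide":[0,0,0],"jaw":0.3},{"turn":[0,0,-0.015],"slide":[0,0,0],"jaw":0.3}]' 40
python3 - <<'E'
from h import *
s=robot.sense();print(s["position"].round(2),yaw(),s["wrist_force"],s["wrist_torque"],s["gripper_width"])
snap("wrist","w19");crop("w19",160,100,190,150,4,"w19c")
E
```

```text
t: 22.75
position: [541.7, 36.1, 148.3]
eef_rot: [-0.001, 0.894, 0.448, 0.0]
wrist_force: [0.7, 0.3, -0.7]
gripper_width: 31.2
[541.65  36.08 148.27] 53.19 [ 0.71811936  0.29092464 -0.73443148] [-0.00873537 -0.02250924 -0.01246424] 31.20349824604851
```

View pics/w19c.png

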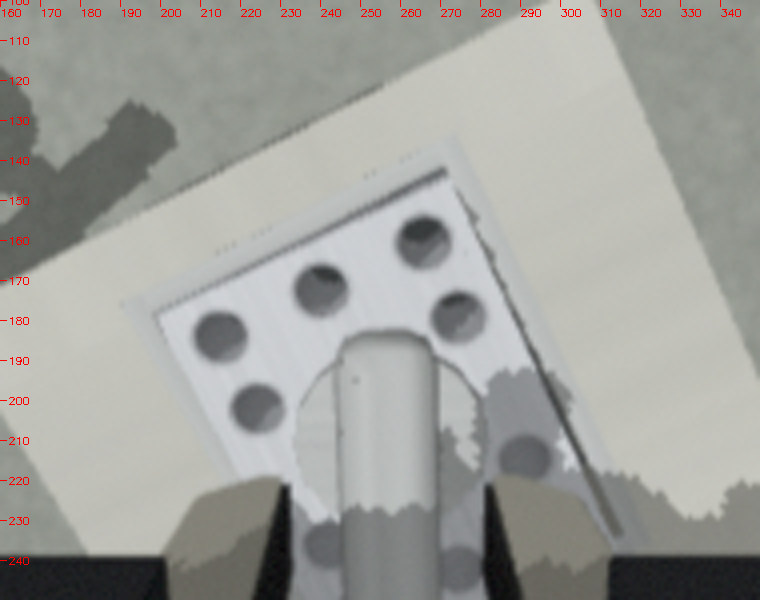

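```bash
python3 -m creep '[{"turn":[0,0,0],"slide":[-0.001,0,-0.0025],"jaw":0.3},{"turn":[0,0,0],"slide":[-0.001,0,-0.0025],"jaw":1},{"turn":[0,0,0],"slide":[-0.001,0,-0.0025],"jaw":1},{"turn":[0,0,0],"slide":[-0.001,0,-0.0025],"jaw":1},{"turn":[0,0,0],"slide":[-0.001,0,-0.0025],"jaw":1}]' 60
python3 -m creep '[{"turn":[0,0,0],"slide":[0,0,-0.002],"jaw":1},{"turn":[0,0,0],"slide":[0,0,-0.005],"jaw":1},{"turn":[0,0,0],"slide":[0,0,-0.008],"jaw":1},{"turn":[0,0,0],"slide":[0,0,-0.011],"jaw":1},{"turn":[0,0,0],"slide":[0,0,-0.011],"jaw":1}]' 60
python3 - <<'E'
from h import *
s=robot.sense();print(s["position"].round(2),yaw(),s["wrist_force"],s["wrist_torque"],s["gripper_width"])
snap("wrist","w20");snap("scene","s8");crop("w20",160,100,190,150,4,"w20c");crop("s8",200,130,110,90,6,"s8c")
E
```

```text
t: 23.3
position: [541.3, 34.3, 151.0]
eef_rot: [0.0, 0.894, 0.447, 0.0]
wrist_force: [0.5, -1.1, 1.1]
gripper_width: 13.5
t: 23.8
position: [541.0, 34.3, 162.2]
eef_rot: [0.0, 0.895, 0.447, -0.0]
wrist_force: [2.2, -0.2, -7.5]
gripper_width: 13.7
[540.98  34.34 162.22] 53.1 [ 2.22782573 -0.1582301  -7.51523816] [-0.29247432 -0.59121736  0.16505837] 13.697654186572326
```

View pics/w20c.png

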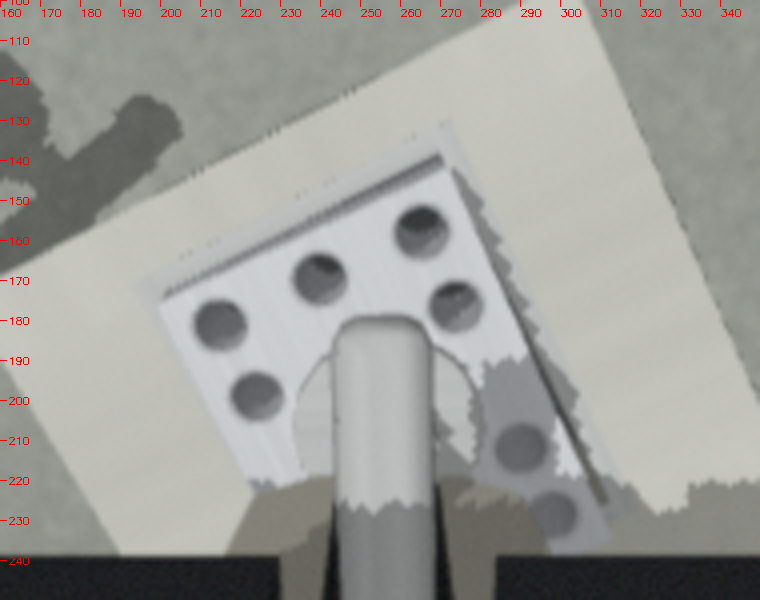

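View pics/s8c.png

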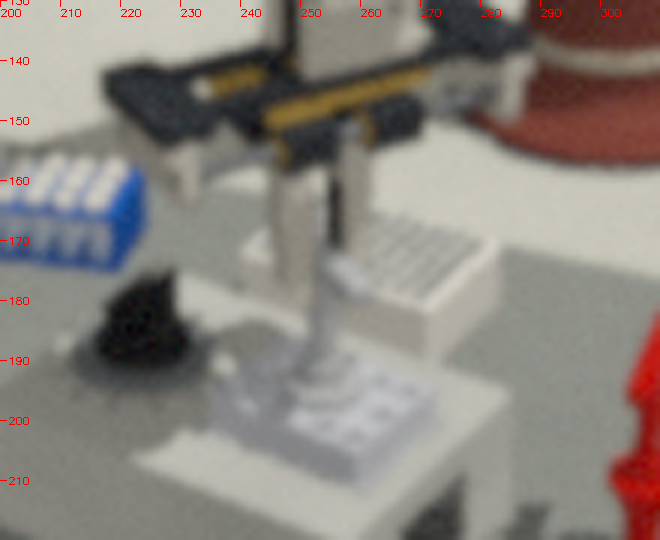

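```bash
python3 -m creep '[{"turn":[0,0,0],"slide":[0,0,-0.005],"jaw":1},{"turn":[0,0,0],"slide":[0,0,-0.012],"jaw":1},{"turn":[0,0,0],"slide":[0,0,-0.02],"jaw":1},{"turn":[0,0,0],"slide":[0,0,-0.03],"jaw":1},{"turn":[0,0,0],"slide":[0,0,-0.042],"jaw":1},{"turn":[0,0,0],"slide":[0,0,-0.055],"jaw":1},{"turn":[0,0,0],"slide":[0,0,-0.07],"jaw":1},{"turn":[0,0,0],"slide":[0,0,-0.085],"jaw":1},{"turn":[0,0,0],"slide":[0,0,-0.1],"jaw":1},{"turn":[0,0,0],"slide":[0,0,-0.105],"jaw":1},{"turn":[0,0,0],"slide":[0,0,-0.105],"jaw":1},{"turn":[0,0,0],"slide":[0,0,-0.105],"jaw":1}]' 60
python3 - <<'E'
from h import *
s=robot.sense();print(s["position"].round(2),yaw(),s["wrist_force"],s["wrist_torque"],s["gripper_width"])
snap("wrist","w21");snap("scene","s9");crop("s9",190,80,130,140,5,"s9c")
plan(518,-323,267,53)
E
```

```text
t: 25.1
position: [540.0, 34.7, 266.5]
eef_rot: [-0.001, 0.895, 0.447, -0.001]
wrist_force: [-0.8, -0.1, -7.1]
gripper_width: 13.7
[540.05  34.66 266.52] 53.1 [-0.78528401 -0.10583172 -7.11298662] [-0.07510077  0.03426636 -0.01331314] 13.740111061448864
slide [-0.2992, 0.197, -0.0009] turn [-0.0022, 0.0016, 0.0018] rows 7.2
```

View pics/s9c.png

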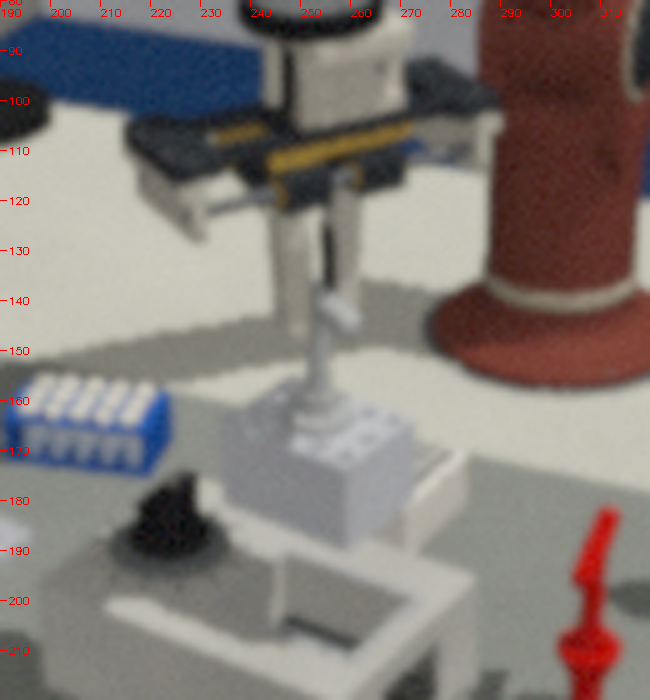

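View pics/w21.png

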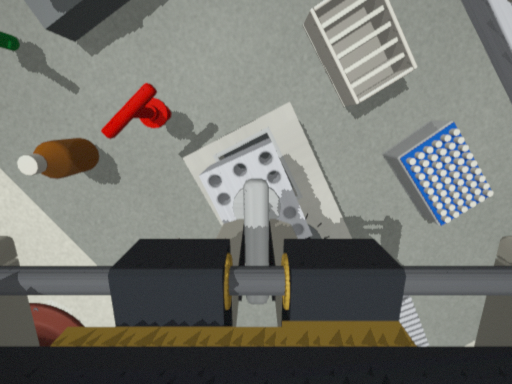

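```bash
python3 -m creep '[{"turn":[0,0,0],"slide":[-0.010,0.0066,0],"jaw":1},{"turn":[0,0,0],"slide":[-0.030,0.0198,0],"jaw":1},{"turn":[0,0,0],"slide":[-0.057,0.0375,0],"jaw":1},{"turn":[0,0,0],"slide":[-0.087,0.0573,0],"jaw":1},{"turn":[0,0,0],"slide":[-0.117,0.077,0],"jaw":1},{"turn":[0,0,0],"slide":[-0.147,0.0968,0],"jaw":1},{"turn":[0,0,0],"slide":[-0.177,0.1165,0],"jaw":1},{"turn":[0,0,0],"slide":[-0.207,0.136,0],"jaw":1},{"turn":[0,0,0],"slide":[-0.237,0.156,0],"jaw":1},{"turn":[0,0,0],"slide":[-0.267,0.1758,0],"jaw":1},{"turn":[0,0,0],"slide":[-0.289,0.190,0],"jaw":1},{"turn":[0,0,0],"slide":[-0.2992,0.197,0],"jaw":1}]' 60
python3 -m creep '[{"turn":[0,0,0],"slide":[0,0,0],"jaw":1},{"turn":[0,0,0],"slide":[0,0,0],"jaw":1}]' 60
python3 - <<'E'
from h import *
snap("wrist","w22");snap("wrist","w22");snap("scene","s10");snap("top","t4")
s=robot.sense();print(s["position"].round(2),yaw(),s["wrist_force"],s["gripper_width"])
crop("s10",100,70,160,150,5,"s10c");im=cv2.imread("pics/w22.png");cv2.imwrite("pics/w22b.png",cv2.resize(im,(768,576),interpolation=cv2.INTER_CUBIC))
E
```

```text
t: 26.4
position: [516.3, -328.5, 266.0]
eef_rot: [0.001, 0.896, 0.444, -0.002]
wrist_force: [-0.2, -1.0, -7.0]
gripper_width: 13.5
t: 26.6
position: [519.3, -320.8, 266.5]
eef_rot: [-0.002, 0.894, 0.448, 0.001]
wrist_force: [-0.4, 0.6, -6.2]
gripper_width: 13.8
[ 519.73 -320.81  267.1 ] 53.3 [-0.28264962 -0.14791585 -7.42631939] 13.578595904434254
```

View pics/w22b.png

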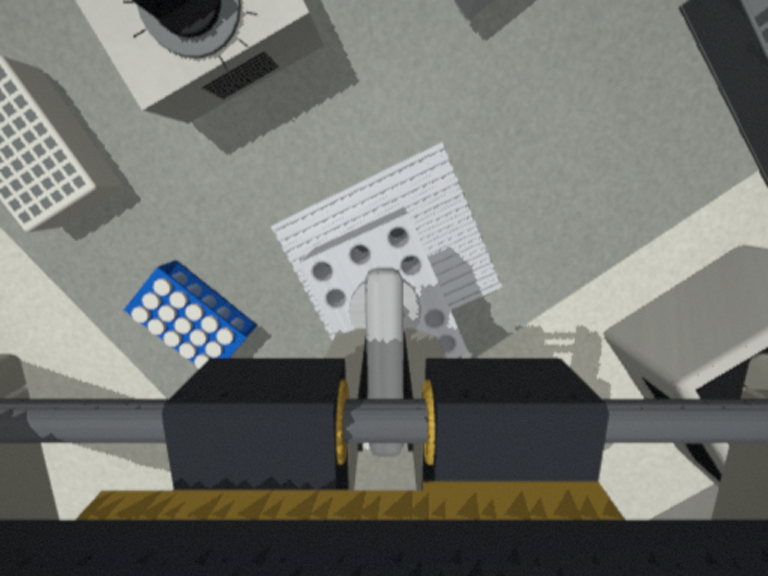

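View pics/s10c.png

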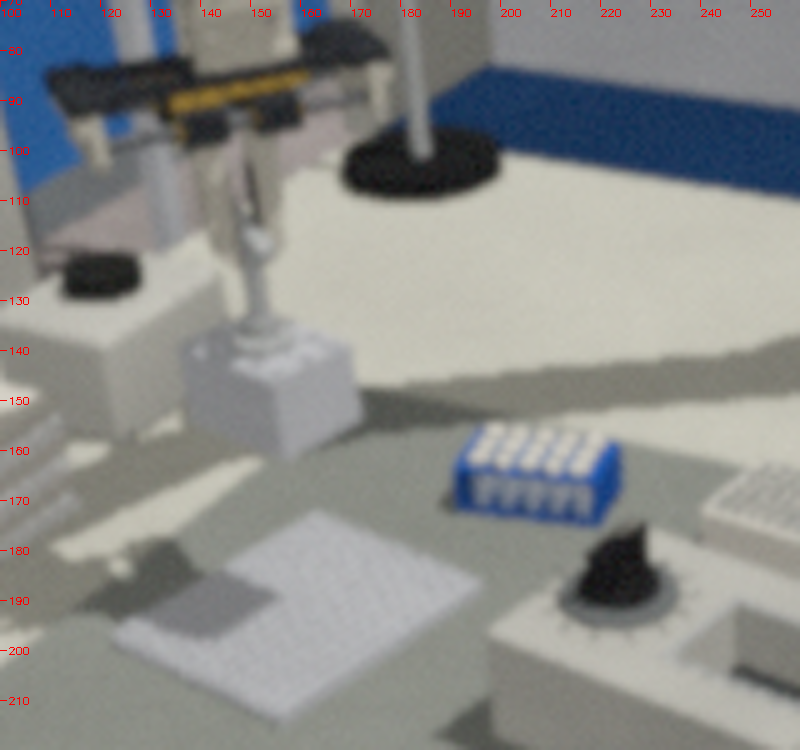

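```bash
python3 - <<'E'
from h import *
crop("w22",170,85,180,140,4,"w22c")
E
```

```text
(no output)
```

View pics/w22c.png

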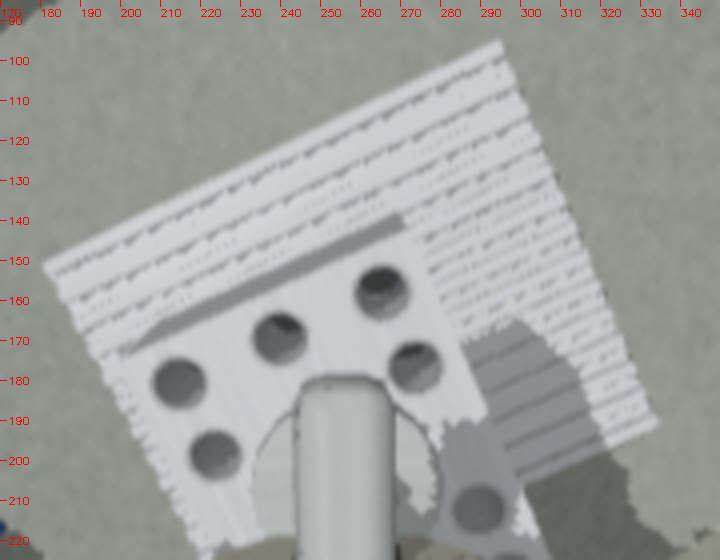

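```bash
python3 - <<'E'
from h import *
A,B,C=[atz("w22",*c,12) for c in [(181,151.5),(295,95.5),(333.8,192)]]
print(A,B,C,np.linalg.norm(A-B),np.linalg.norm(B-C),(A+C)/2)
d=B-A;print(np.degrees(np.arctan2(d[1],d[0])));d=C-B;print(np.degrees(np.arctan2(d[1],d[0])))
# block corner estimates
P=[(181,151.5)]
print(ld("w22")[0][:3,3])
# block top edge in w22: left (200,172)->right?
z=12+55+0
E
```

```text
[ 441.9864514  -229.96704649   12.        ] [ 627.27814593 -267.26679743   12.        ] [ 594.29551941 -422.83189365   12.        ] 189.00868625210035 159.02312037177094 [ 518.14098541 -326.39947007   12.        ]
-11.38169260602714
-101.97048247935784
[ 562.37101651 -262.3647872   431.97407456]
```

```bash
python3 - <<'E'
from h import *
plan(518,-327,267,51.1)
E
```

```text
slide [-0.006, 0.0023, 0.0001] turn [-0.0005, -0.0012, 0.0384] rows 0.3
```

```bash
python3 -m creep '[{"turn":[0,0,0.02],"slide":[-0.003,0.001,0.01],"jaw":1},{"turn":[0,0,0.038],"slide":[-0.006,0.0023,0.03],"jaw":1},{"turn":[0,0,0.038],"slide":[-0.006,0.0023,0.055],"jaw":1},{"turn":[0,0,0.038],"slide":[-0.006,0.0023,0.08],"jaw":1},{"turn":[0,0,0.038],"slide":[-0.006,0.0023,0.1],"jaw":1},{"turn":[0,0,0.038],"slide":[-0.006,0.0023,0.115],"jaw":1},{"turn":[0,0,0.038],"slide":[-0.006,0.0023,0.122],"jaw":1},{"turn":[0,0,0.038],"slide":[-0.006,0.0023,0.125],"jaw":1},{"turn":[0,0,0.038],"slide":[-0.006,0.0023,0.125],"jaw":1},{"turn":[0,0,0.038],"slide":[-0.006,0.0023,0.125],"jaw":1}]' 60
python3 - <<'E'
from h import *
snap("wrist","w23");snap("wrist","w23");snap("scene","s11");snap("top","t5")
s=robot.sense();print(s["position"].round(2),yaw(),s["wrist_force"],s["gripper_width"])
crop("s11",100,110,130,120,6,"s11c");im=cv2.imread("pics/w23.png");cv2.imwrite("pics/w23b.png",cv2.resize(im,(768,576),interpolation=cv2.INTER_CUBIC))
E
```

```text
t: 27.8
position: [517.9, -329.6, 142.9]
eef_rot: [0.001, 0.903, 0.43, 0.001]
wrist_force: [1.2, -0.4, -6.1]
gripper_width: 13.5
[ 517.57 -329.46  142.71] 50.92 [ 0.35346424 -1.03816272 -7.71426803] 13.620240801651267
```

View pics/w23b.png

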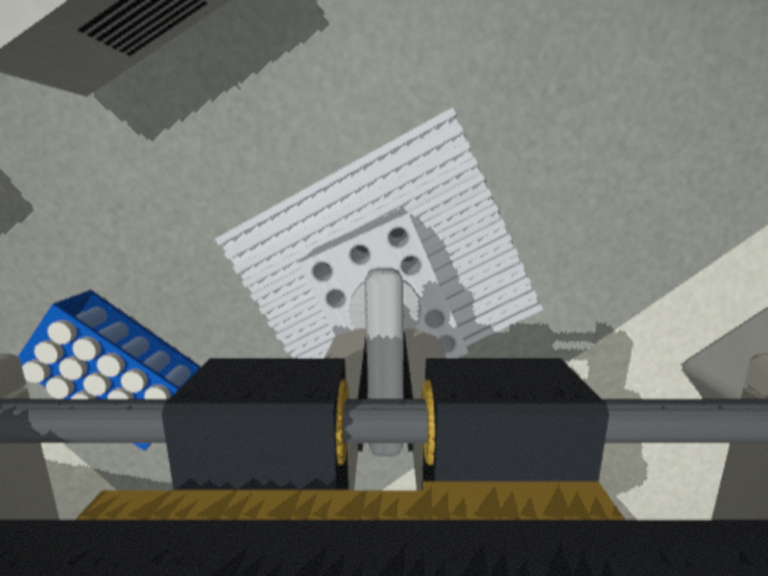

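View pics/s11c.png

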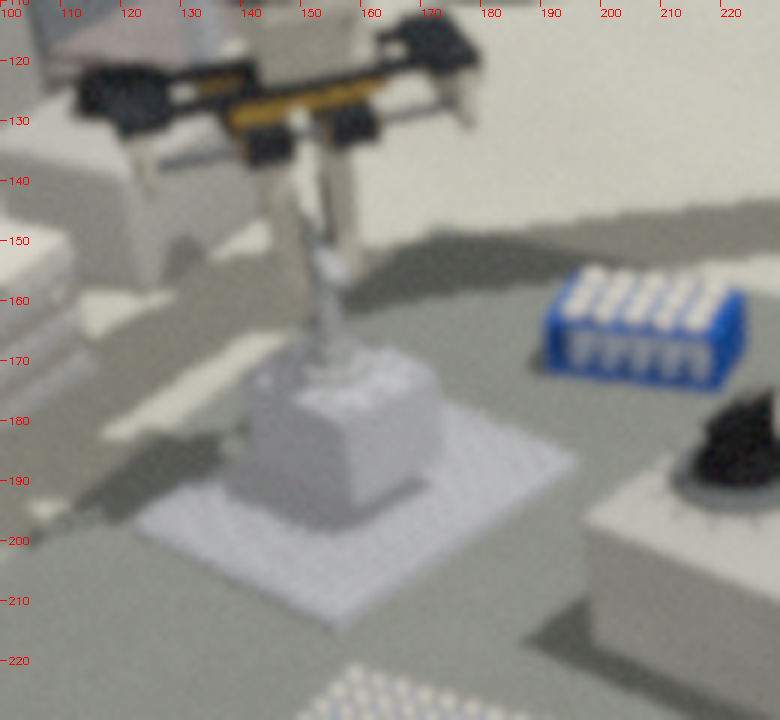

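```bash
python3 - <<'E'
from h import *
crop("w23",135,65,230,180,3,"w23c")
A,B,C=[atz("w23",*c,12) for c in [(145,160),(302,73),(360.5,206)]]
print(A,B,C,np.linalg.norm(A-B),np.linalg.norm(B-C),(A+C)/2)
E
```

```text
[ 442.71023646 -230.22108244   12.        ] [ 626.89134224 -267.10322425   12.        ] [ 594.89651941 -421.13096918   12.        ] 187.83762165826974 157.3156536989716 [ 518.80337794 -325.67602581   12.        ]
```

View pics/w23c.png

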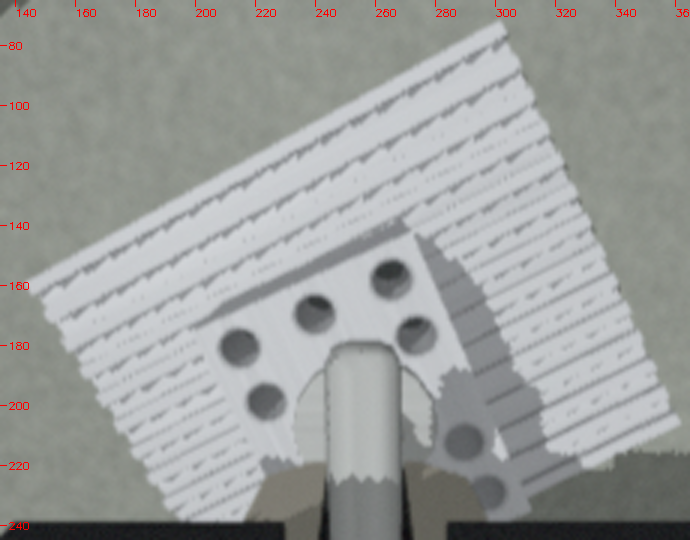

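```bash
python3 - <<'E'
from h import *
P=[atz("w23",*c,86.5) for c in [(214.5,181.2),(239.5,170),(265,158)]]
print(P);d=P[2]-P[0];print(np.degrees(np.arctan2(d[1],d[0])))
Q=[atz("w23",*c,86.5) for c in [(224,199),(273.5,177)]];print(Q);d=Q[1]-Q[0];print(np.degrees(np.arctan2(d[1],d[0])))
Q=[atz("w23",*c,86.5) for c in [(214.5,181.2),(224,199)]];print(Q);d=Q[1]-Q[0];print(np.degrees(np.arctan2(d[1],d[0])))
# block seen in well, w19 holes z=95
P=[atz("w19",*c,95) for c in [(215,184.2),(240,172.5),(265.7,160.5)]];d=P[2]-P[0];print("w19",P,np.degrees(np.arctan2(d[1],d[0])))
print(atz("w23",257,208,93.7),proj("w23",[517.6,-329.5,93.7]))
E
```

```text
[array([ 504.91636735, -289.68690968,   86.5       ]), array([ 526.98185554, -295.52627757,   86.5       ]), array([ 549.31365613, -300.99404734,   86.5       ])]
-14.288379110606732
[array([ 500.9966701 , -306.24438561,   86.5       ]), array([ 544.97021562, -317.6582839 ,   86.5       ])]
-14.55075219195528
[array([ 504.91636735, -289.68690968,   86.5       ]), array([ 500.9966701 , -306.24438561,   86.5       ])]
-103.31859976208571
w19 [array([526.58827109,  73.64181671,  95.        ]), array([548.88836205,  69.0894355 ,  95.        ]), array([571.28822929,  64.49616813,  95.        ])] -11.563176157603854
[ 518.99002411 -328.07586782   93.7       ] [256.8 210.3]
```

```bash
python3 -m creep '[{"turn":[0,0,-0.024],"slide":[0.0012,-0.0009,0.003],"jaw":1},{"turn":[0,0,-0.048],"slide":[0.0024,-0.0018,0.008],"jaw":1},{"turn":[0,0,-0.048],"slide":[0.0024,-0.0018,0.013],"jaw":1},{"turn":[0,0,-0.048],"slide":[0.0024,-0.0018,0.016],"jaw":1},{"turn":[0,0,-0.048],"slide":[0.0024,-0.0018,0.016],"jaw":1},{"turn":[0,0,-0.048],"slide":[0.0024,-0.0018,0.016],"jaw":1}]' 60
python3 -m creep '[{"turn":[0,0,0],"slide":[0,0,0.001],"jaw":1},{"turn":[0,0,0],"slide":[0,0,0.0015],"jaw":1}]' 60
python3 -m creep '[{"turn":[0,0,0],"slide":[0,0,0.001],"jaw":1},{"turn":[0,0,0],"slide":[0,0,0.0015],"jaw":1}]' 60
```

```text
t: 28.6
position: [517.3, -326.4, 125.8]
eef_rot: [-0.0, 0.892, 0.451, -0.0]
wrist_force: [0.1, 0.1, -8.1]
gripper_width: 13.8
t: 28.8
position: [517.4, -326.4, 124.6]
eef_rot: [0.0, 0.892, 0.451, 0.0]
wrist_force: [-0.2, 0.7, -6.7]
gripper_width: 13.3
t: 29.0
position: [517.3, -326.3, 123.1]
eef_rot: [0.0, 0.892, 0.451, 0.0]
wrist_force: [-1.5, -0.1, -3.1]
gripper_width: 13.8
```

```bash
python3 -m creep '[{"turn":[0,0,0],"slide":[0,0,0.0007],"jaw":1},{"turn":[0,0,0],"slide":[0,0,0.001],"jaw":1}]' 60
python3 - <<'E'
from h import *
snap("wrist","w24");snap("scene","s12")
s=robot.sense();print(s["position"].round(2),yaw(),s["wrist_force"],s["wrist_torque"])
crop("s12",100,110,130,120,6,"s12c");crop("w24",135,65,230,180,3,"w24c")
E
```

```text
t: 29.2
position: [517.4, -326.3, 123.0]
eef_rot: [0.0, 0.892, 0.451, 0.0]
wrist_force: [-2.8, 1.1, 1.0]
gripper_width: 13.5
[ 517.45 -326.3   123.05] 53.68 [-1.8018727   2.03188931  1.9808922 ] [ 0.34093425  0.59556843 -0.00982905]
```

View pics/s12c.png

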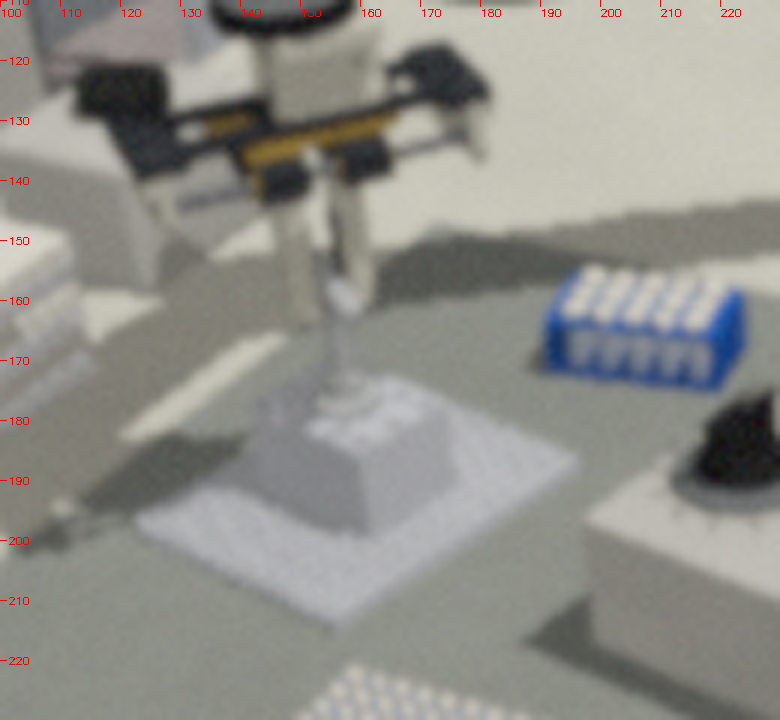

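View pics/w24c.png

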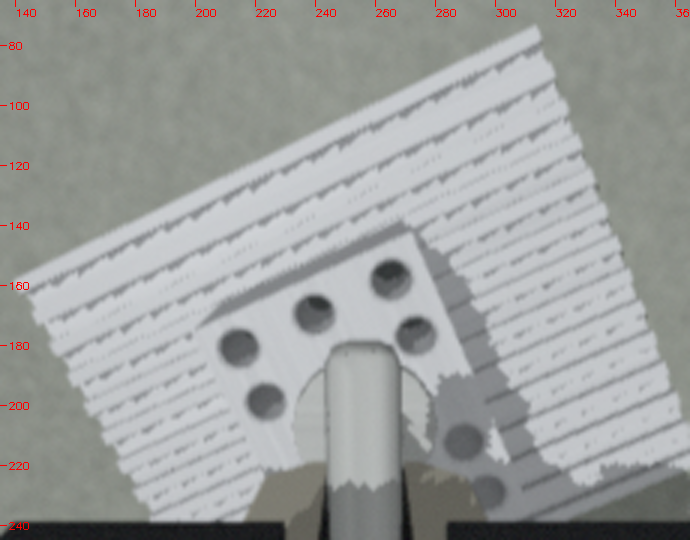

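```bash
python3 -m creep '[{"turn":[0,0,0],"slide":[0,0,0],"jaw":0.6},{"turn":[0,0,0],"slide":[0,0,0],"jaw":0.2},{"turn":[0,0,0],"slide":[0,0,0],"jaw":0},{"turn":[0,0,0],"slide":[0,0,0],"jaw":0},{"turn":[0,0,0],"slide":[0,0,-0.01],"jaw":0},{"turn":[0,0,0],"slide":[0,0,-0.04],"jaw":-0.1},{"turn":[0,0,0],"slide":[0,0,-0.08],"jaw":-0.1},{"turn":[0,0,0],"slide":[0,0,-0.12],"jaw":-0.1},{"turn":[0,0,0],"slide":[0,0,-0.14],"jaw":-0.1},{"turn":[0,0,0],"slide":[0,0,-0.14],"jaw":-0.1},{"turn":[0,0,0],"slide":[0,0,-0.14],"jaw":-0.1}]' 30
python3 - <<'E'
from h import *
snap("wrist","w25");snap("wrist","w25");snap("scene","s13");snap("top","t6")
s=robot.sense();print(s["position"].round(2),yaw(),s["wrist_force"])
crop("s13",100,110,150,120,5,"s13c");im=cv2.imread("pics/w25.png");cv2.imwrite("pics/w25b.png",cv2.resize(im,(768,576),interpolation=cv2.INTER_CUBIC))
E
```

```text
t: 30.4
position: [517.2, -326.1, 262.2]
eef_rot: [0.0, 0.892, 0.452, 0.0]
wrist_force: [0.1, 0.0, -0.9]
gripper_width: 51.4
[ 516.57 -325.83  260.31] 53.68 [ 0.35899959 -0.31568876 -0.15512091]
```

View pics/w25b.png

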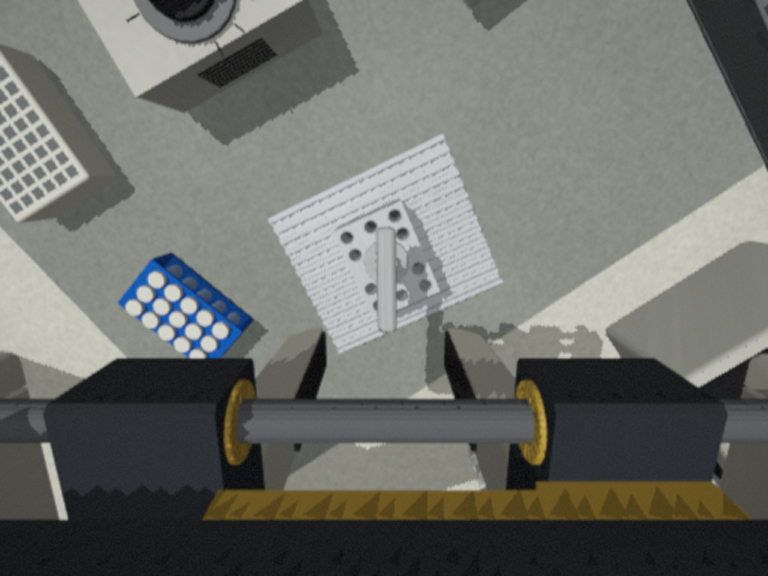

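View pics/s13c.png

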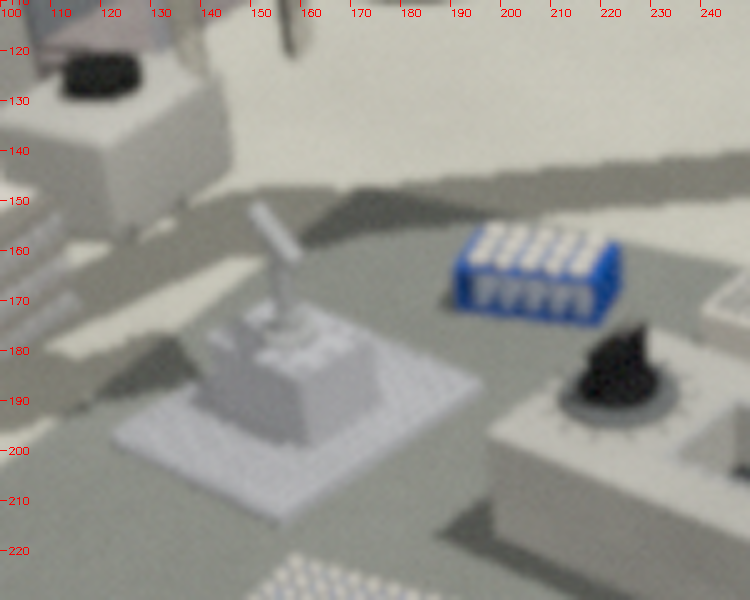

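View pics/t6.png

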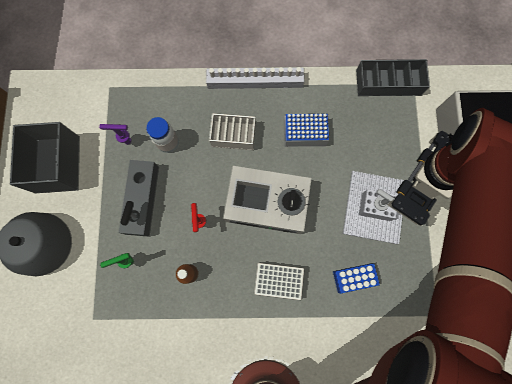

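```bash
python3 - <<'E'
from h import *
crop("w25",175,85,165,155,4,"w25c");crop("t6",270,180,50,50,10,"t6d")
E
```

```text
(no output)
```

View pics/w25c.png

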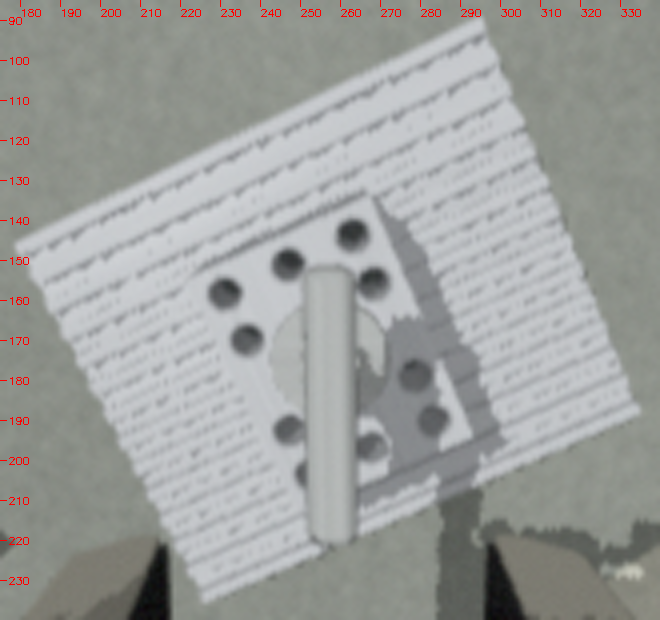

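View pics/t6d.png

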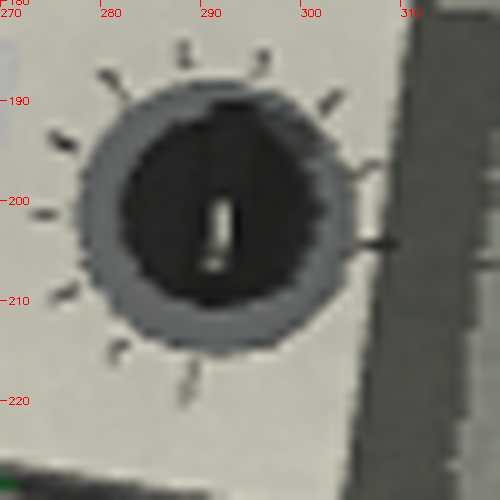

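```bash
python3 - <<'E'
from h import *
P=np.array([atz("w25",*c,12) for c in [(179.5,147),(295.5,91),(334.5,187.5),(226.5,235.5)]]);print(P.round(1),P.mean(0))
for a,b in [((231,158.5),(283,190)),((236.5,170),(279,179)),((268.5,155.5),(247,192.5))]: print((atz("w25",*a,67)+atz("w25",*b,67))/2)
# dial pointer vs zero tick (top)
p=[atz("t6",291.8,200.5,130),atz("t6",291,206.5,130)];d=p[1]-p[0];print(np.degrees(np.arctan2(d[1],d[0])))
c=atz("t6",291.8,201.3,88);t=atz("t6",288.5,218.2,86);d=t-c;print(np.degrees(np.arctan2(d[1],d[0])))
E
```

```text
[[ 441.9 -230.9   12. ]
 [ 626.3 -268.3   12. ]
 [ 595.6 -421.1   12. ]
 [ 410.8 -385.5   12. ]] [ 518.66795738 -326.46024109   12.        ]
[ 517.57073193 -324.87805005   67.        ]
[ 518.02899476 -325.27590157   67.        ]
[ 517.88605494 -324.84836098   67.        ]
170.824848328519
167.56734287002118
```

```bash
python3 -c "
from cell import robot
s=robot.sense();print(s['t'],s['wrist_force']);print(robot.close_job())"
```

```text
30.6 [ 0.35899959 -0.31568876 -0.15512091]
the job is handed in; nothing more can be done
None
```

I finished the job in the order asked and handed it in at 30.6 s with the robot touching nothing.

1. **Dial:** I turned it anticlockwise to its stop, pressing with about 0.6 N m. The pointer lines up with the end tick to about 3°, which is as close as I can read it.
2. **Lifter:** I stood the steel lifter in the hole and let go; the shoulder rested about 8.5 mm up. I screwed it in with two fresh grips. It turned about 216° in all, further than the expected 175°. The tool stopped sinking near 175° and the rest was free play until it locked at about 0.57 N m. The pictures show the shoulder down on the block.
3. **Block:** I pulled it straight up, carried it over the dial, set it down level and let go. The last wrist picture puts its middle within 2 mm of the rest's middle and lined up with the rest. The lifter is still upright in it.

**Cameras that disagreed:** the top camera placed the heater about 4–7 mm away from where the wrist camera did. I used the wrist camera because its views agreed with each other to about 1 mm, and the grasps and the fit bore it out.

**Everything else:** the last top view shows the other items where they stood, with nothing knocked over. My last wrist force reading was under 0.5 N, and the highest I saw in any reading was about 12 N.

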